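# Sort the bench pieces into the parts case, shut it and shoot its bolt

### The arm

A 6-joint arm with a two-finger parallel gripper is mounted at the origin on the work surface; the furniture and walls round the work are solid. World frame = base frame: x ahead of the robot, y to its left, z up, the work surface at z = 0. Lengths are in m, angles in degrees, forces in N, time in s.
With the tool pointing down it reaches from about 0.375 to 0.9 m from the base axis. Payload 3.1 kg.
Tool frame: the origin (TCP) lies midway between the tips of the shut fingers; the grasp point (between the pads) lies bot.hold_point_z behind it (bot.hold_point_z is the distance from the TCP to the grasp point, in m); z points along the fingers, y is the direction in which the jaws open and shut (so a half turn about z gives the same grasp; the last joint's range is limited). The gripper opens to 87 mm and grips with 3 to 60 N. Pads are 19 mm wide; open, the fingers measure 117 mm over their backs; the gripper's body (75 mm by 190 mm) begins 51 mm behind the grasp point.
Start: joints at [56.064, 30.224, 82.088, -0, 67.689, -10.227], TCP at [0.251, 0.572, 0.223] pointing down, gripper open.
Joint ranges: [-176.69, 176.69], [-43.24, 126.21], [12.49, 139.97], [-82, 262], [0, 151.66], [-163.58, 163.58]. Speed limits (degrees/s): [159.86, 159.86, 180, 180, 180, 180].

### API

Orientations are given as a 3x3 rotation matrix whose columns are the frame's x, y, z axes.
In Python, from rig import bot, vision, order gives the robot as it stands. The module is installed in compiled form; this text tells all that it offers.
- The arm moves only by the tool move_arm, never from a script. Its argument "moves" is a list of rows, each an object of numbers: "hand": the finger opening in mm, from 0 to 87; "x", "y", "z": the shift along the tool's x, y, z in units of 25 mm (1.0 is 25 mm); "wx", "wy", "wz": the turn, a rotation vector about the tool's x, y, z in degrees. In form: [{"hand": .., "x": .., "y": .., "z": .., "wx": .., "wy": .., "wz": ..}, ...]. A call has 1 to 20 rows; each row shifts and turns the commanded pose from where the row before left it, along the tool's axes as they then stand; what a row does not reach is not made up. A row lasts 1/10 s, in which the tool goes at most 50 mm and 8.59 degrees, less where a joint would pass 70% of its speed; a pose out of reach is approached as far as the arm can. A call is refused whole if a number of a shift passes 1 or a number of a turn 8.59, either way. A call with a gripper value outside its range is refused whole. The fingers move at their own pace and stop on an object; the grip force is fixed at half the most. Time passes only in rows, so rows that do not move let the fingers close. It gives the time, the measured TCP pose, the force and the opening at its end, in the units of the state.
- bot.read_state(): the state, without advancing time (a new reading comes with each control period).
- vision.capture(name): name is "scene" or "top"; returns a dict with "image" (480x640x3 uint8, red, green, blue), "z_map" (480x640 float32, m along the optical axis (not along the pixel's ray), 0 where there is no reading), "fx", "fy", "cx", "cy" (pixels), "pose" (4x4, takes a point from camera to world coordinates). Camera axes: x right, y down, z forward; pixel columns grow to the right and rows downward; lengths in m; the calibration is good to about 2 mm. A picture is of the moment at which its call begins.
- order.hand_in(): hands the job in, once; it reports no verdict.
The state is a dict: "time_s": time; "joint_positions": joint angles; "qvel": joint speeds; "tau": joint torques, N m; "position": TCP position; "tcp_rot": TCP orientation; "force": force on the tool from outside, world axes, zero at the start; "moment": the same for the moment, N m; "opening": opening from 0.0 (shut) to 1.0 (fully open).
Only numpy, scipy, OpenCV 4.12 (cv2) and the standard library are available. Lean on these libraries where they do the work, as an engineer would, in place of code of your own. Each camera call takes 0.05 s, during which the arm holds its last target.

### The job

Clear the three loose pieces (a nut, a centre punch and a paint marker) off the bench into the open steel parts case: each goes into the compartment that already holds one of its own kind. Then close the lid and slide the bolt on it fully home into its keeper, so that it stays shut. Leave the wrench and the steel plug beside the case where they are.

Things in the scene. Friction and masses are not known exactly. Their poses are not given: they have to be found in the camera images.
- case: Grey sheet-steel case fixed to the bench, open on top, three equal compartments side by side. 156 mm (its x) by 264 mm (y), 54 mm high; sheet 3 mm, dividers 48 mm high. Origin at the centre of its underside; x points away from the robot to the hinge side, y left to the keeper's side, z up. The hinge axis runs along y at x +81 mm, z 55.5 mm.
- bay_left (a point): Centre of the floor of the left compartment: clear space 150 mm along the case's x, 84 mm along its y; 51 mm from floor to closed lid. Axes as the case's.
- bay_middle (a point): Centre of the floor of the middle compartment: clear space 150 mm along the case's x, 84 mm along its y; 51 mm from floor to closed lid. Axes as the case's.
- bay_right (a point): Centre of the floor of the right compartment: clear space 150 mm along the case's x, 84 mm along its y; 51 mm from floor to closed lid. Axes as the case's.
- case_lid (a joint): Lid hinged on the case's far rim, rad: 0 shut, grows as it opens, stop at 2.1; starts open, leaning back (1.75 to 1.95). The stiff hinge stays where left above about 1.05 rad; pushed lower the lid sinks shut by itself in about 2 s. 1 to 2 N at its edge moves it; push it over from behind, clear of the bolt, for example on its half towards the case's -y.
- lid_edge (a point): Middle of the lid's free edge, 163 mm from the hinge axis; the lid is 270 mm wide along the case's y and 3 mm thick, with a 12 mm lip turned down along this edge. Its x axis lies in the lid, from its free edge to its hinge; z: out of the lid's outer face (up when shut).
- lid_bolt (a joint): Steel barrel bolt on the lid's outer face, m: 0 drawn back, 0.030 fully home at its stop; slides along the case's +y, past the lid's side into the keeper. Starts between 0 and 0.006. Friction about 2.5 N, stays where left. Shot before the lid is shut, it strikes the keeper's top and the lid cannot close; once home it locks the lid.
- bolt_knob (a point): In the middle of the bolt's upright round knob: neck 9 mm across, head 16 mm across from 2 mm below to 12 mm above this point. 125 mm from the hinge axis; 63 mm (drawn back) from the lid's middle towards the case's +y. Lid shut: knob top 99 mm above the bench. Guides hold the rod 24 mm behind (-y) and 53 mm ahead of the drawn-back knob, tops 12 mm below this point.
- keeper (a point): Middle of the opening of the keeper, a steel staple welded to the case's +y wall; its opening is 24 mm wide along the case's x, its top stands 81 mm above the bench. The bolt's 10 mm rod passes through it along y.
- nut_c (a point): Loose M20 steel hex nut, 30 mm across the flats (along its x axis, and at 60 degree steps), 34 mm across corners (y), 16 mm high, lying flat; the point is its centre, half-way up.
- punch_c (a point): Loose steel centre punch, slim and pointed, 11 mm thick and 118 mm long; it lies flat, its length along the piece's own y axis; grasp it across, along its x axis; the point is its centre, half-way up (5.5 mm).
- marker_c (a point): Loose paint marker, a stout pen 18 mm thick and 126 mm long; it lies flat, its length along the piece's own y axis; grasp it across, along its x axis; the point is its centre, half-way up (9 mm).
- kept_nut_c (a point): The same kind of nut already lying in one of the compartments, which is the nuts' one; centre, half-way up.
- kept_punch_c (a point): The same kind of centre punch already lying lengthwise (along the case's x) in one of the compartments, which is the punches' one; centre, half-way up.
- kept_marker_c (a point): The same kind of paint marker already lying lengthwise (along the case's x) in one of the compartments, which is the markers' one; centre, half-way up.
- wrench: 17 mm combination wrench, 203 x 37 x 10 mm, lying on the bench; to be left alone. Origin at the centre of its underside.
- plug: Turned steel plug standing upright with a T pin on top, 38 mm across, 69 mm tall; to be left alone. Origin at the centre of its underside.

How it is judged (in metres and radians):
On the way, in this order (a step that is already met when the one before it is completed fails the run):
1. all three loose pieces lie in the compartments of their own kind (((y of nut_c in the frame of case between 0.045 and 0.129 m and x of nut_c in the frame of case between -0.075 and 0.075 m and z of nut_c in the frame of case between 0 and 0.049 m and y of kept_nut_c in the frame of case between 0.045 and 0.129 m and x of kept_nut_c in the frame of case between -0.075 and 0.075 m and z of kept_nut_c in the frame of case between 0 and 0.049 m) or (y of nut_c in the frame of case between -0.042 and 0.042 m and x of nut_c in the frame of case between -0.075 and 0.075 m and z of nut_c in the frame of case between 0 and 0.049 m and y of kept_nut_c in the frame of case between -0.042 and 0.042 m and x of kept_nut_c in the frame of case between -0.075 and 0.075 m and z of kept_nut_c in the frame of case between 0 and 0.049 m) or (y of nut_c in the frame of case between -0.129 and -0.045 m and x of nut_c in the frame of case between -0.075 and 0.075 m and z of nut_c in the frame of case between 0 and 0.049 m and y of kept_nut_c in the frame of case between -0.129 and -0.045 m and x of kept_nut_c in the frame of case between -0.075 and 0.075 m and z of kept_nut_c in the frame of case between 0 and 0.049 m)) and ((y of punch_c in the frame of case between 0.045 and 0.129 m and x of punch_c in the frame of case between -0.075 and 0.075 m and z of punch_c in the frame of case between 0 and 0.049 m and y of kept_punch_c in the frame of case between 0.045 and 0.129 m and x of kept_punch_c in the frame of case between -0.075 and 0.075 m and z of kept_punch_c in the frame of case between 0 and 0.049 m) or (y of punch_c in the frame of case between -0.042 and 0.042 m and x of punch_c in the frame of case between -0.075 and 0.075 m and z of punch_c in the frame of case between 0 and 0.049 m and y of kept_punch_c in the frame of case between -0.042 and 0.042 m and x of kept_punch_c in the frame of case between -0.075 and 0.075 m and z of kept_punch_c in the frame of case between 0 and 0.049 m) or (y of punch_c in the frame of case between -0.129 and -0.045 m and x of punch_c in the frame of case between -0.075 and 0.075 m and z of punch_c in the frame of case between 0 and 0.049 m and y of kept_punch_c in the frame of case between -0.129 and -0.045 m and x of kept_punch_c in the frame of case between -0.075 and 0.075 m and z of kept_punch_c in the frame of case between 0 and 0.049 m)) and ((y of marker_c in the frame of case between 0.045 and 0.129 m and x of marker_c in the frame of case between -0.075 and 0.075 m and z of marker_c in the frame of case between 0 and 0.049 m and y of kept_marker_c in the frame of case between 0.045 and 0.129 m and x of kept_marker_c in the frame of case between -0.075 and 0.075 m and z of kept_marker_c in the frame of case between 0 and 0.049 m) or (y of marker_c in the frame of case between -0.042 and 0.042 m and x of marker_c in the frame of case between -0.075 and 0.075 m and z of marker_c in the frame of case between 0 and 0.049 m and y of kept_marker_c in the frame of case between -0.042 and 0.042 m and x of kept_marker_c in the frame of case between -0.075 and 0.075 m and z of kept_marker_c in the frame of case between 0 and 0.049 m) or (y of marker_c in the frame of case between -0.129 and -0.045 m and x of marker_c in the frame of case between -0.075 and 0.075 m and z of marker_c in the frame of case between 0 and 0.049 m and y of kept_marker_c in the frame of case between -0.129 and -0.045 m and x of kept_marker_c in the frame of case between -0.075 and 0.075 m and z of kept_marker_c in the frame of case between 0 and 0.049 m))), for 0.2 s.
2. the lid is shut (value of joint case_lid below 0.03 rad), for 0.2 s.
3. the bolt is home in the keeper (value of joint lid_bolt above 0.024 m), for 0.2 s.
At the end, for the whole second after the job is handed in: Nut, punch and marker each lie with their centre in the same compartment as the piece of their kind that was there (within 42 mm of its middle line, under 49 mm high); the lid is shut (below 0.03 rad) and the bolt more than 24 of its 30 mm home in the keeper (all of step 1 and value of joint case_lid below 0.03 rad and value of joint lid_bolt above 0.024 m); the robot touches nothing.
It fails at once if a bystander (wrench or plug) was shifted by more than 20 mm (distance of any of wrench, plug from where it was at the start of the episode above 0.02 m).
It also fails if it takes over 70 s, if anything falls off the work surface, if the arm or the gripper's body presses on something with over 40 N, if the wrist force passes 120 N, or if a joint passes its speed limit or range.

## Working session

There is one attempt and no reset: what is moved stays moved. The work goes in short steps, Python scripts to look and compute and a tool call to move; the robot and the scene stay as the last step left them, time stands still between calls to the robot, and variables do not carry over. Pictures are saved under pics/ and viewed, and the job is handed in when it is done.

Besides the shell and the picture viewer there is one more tool, called after "Emit:" as name(argument=value, ...) on one line, values as JSON. move_arm: Moves the arm, as the interface text tells. Its arguments: {"type":"object","properties":{"moves":{"type":"array"}},"required":["moves"]}

```bash
mkdir -p pics
python3 - <<'E'
from rig import bot, vision
import cv2,numpy as np
s=bot.read_state()
for k,v in s.items(): print(k,np.round(v,4).tolist())
print(bot.hold_point_z)
for n in("scene","top"):
    c=vision.capture(n); cv2.imwrite(f"pics/{n}0.png",c["image"][:,:,::-1]); print(n,c["fx"],c["fy"],c["cx"],c["cy"],np.round(c["pose"],3).tolist())
    np.savez(f"{n}0.npz",**c)
E
```

```text
time_s 0.0
joint_positions [56.0636, 30.2782, 82.1565, -0.0005, 67.6889, -10.2263]
qvel [0.012, 0.0429, 0.0495, -0.0194, 0.1263, 0.087]
tau [0.0002, -44.0037, -17.6594, 0.0634, 0.0583, -0.0002]
position [0.2509, 0.5716, 0.2216]
tcp_rot [[-0.9156, 0.4021, -0.0012], [0.4021, 0.9156, -0.0018], [0.0004, -0.0021, -1.0]]
force [-0.847, 0.4289, -0.0874]
moment [-0.0309, 0.0357, -0.0098]
opening 1.0002
0.0187
scene 613.8729352366134 613.8729352366134 317.06302697974803 236.55631910805877 [[0.493, -0.65, 0.578, -0.279], [-0.87, -0.373, 0.322, -0.436], [0.006, -0.662, -0.75, 1.11], [0.0, 0.0, 0.0, 1.0]]
top 616.5646456804818 616.5646456804818 312.9120260195237 231.33068039571182 [[-0.016, -0.998, 0.065, 0.439], [-1.0, 0.016, -0.006, -0.017], [0.005, -0.065, -0.998, 1.828], [0.0, 0.0, 0.0, 1.0]]
```

View pics/scene0.png

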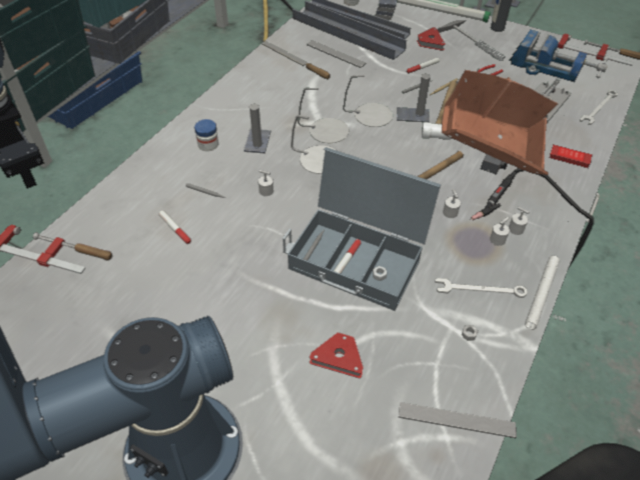

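View pics/top0.png

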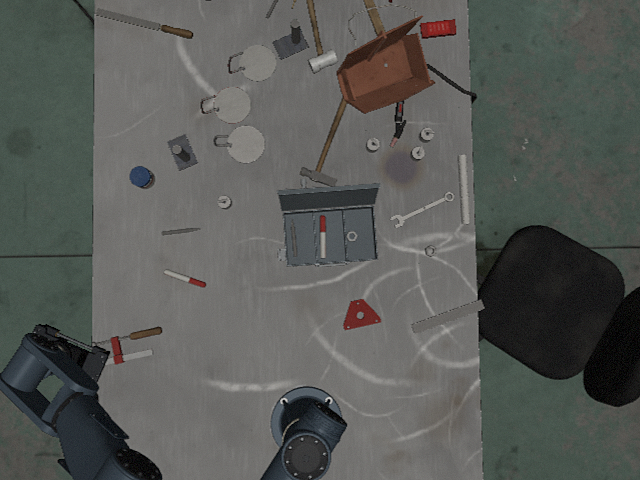

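Run:
```python
import cv2,numpy as np
t=cv2.imread("pics/top0.png"); s=cv2.imread("pics/scene0.png")
def crop(im,x,y,w,h,k,n): cv2.imwrite(n,cv2.resize(im[y:y+h,x:x+w],None,fx=k,fy=k,interpolation=cv2.INTER_CUBIC))
crop(t,265,175,130,100,6,"pics/t_case.png")
a=cv2.resize(t[215:300,150:220],None,fx=6,fy=6,interpolation=cv2.INTER_CUBIC)
b=cv2.resize(t[230:271,405:455],None,fx=6,fy=6,interpolation=cv2.INTER_CUBIC)
o=np.zeros((510,720,3),np.uint8);o[:510,:420]=a;o[:246,420:720]=b
cv2.imwrite("pics/t_pieces.png",o)
crop(s,270,140,180,180,3.3,"pics/s_case.png")
```

```text
(no output)
```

View pics/t_case.png

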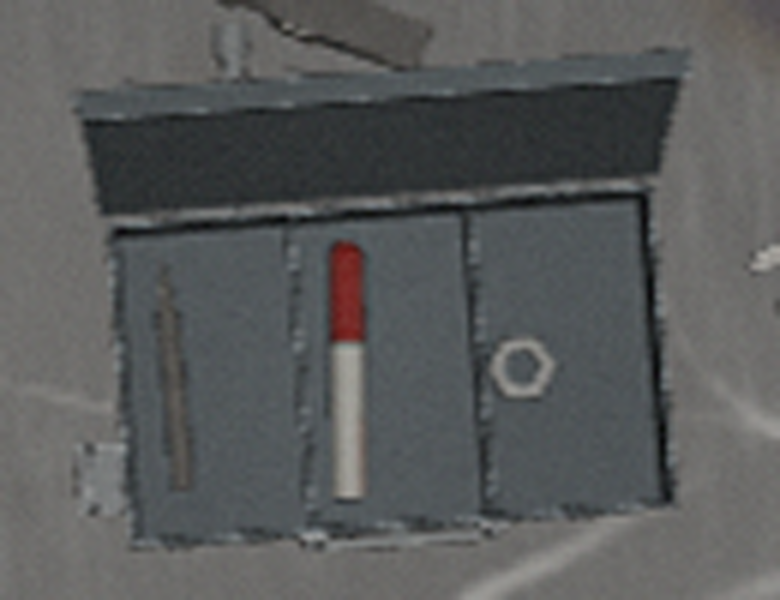

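View pics/t_pieces.png

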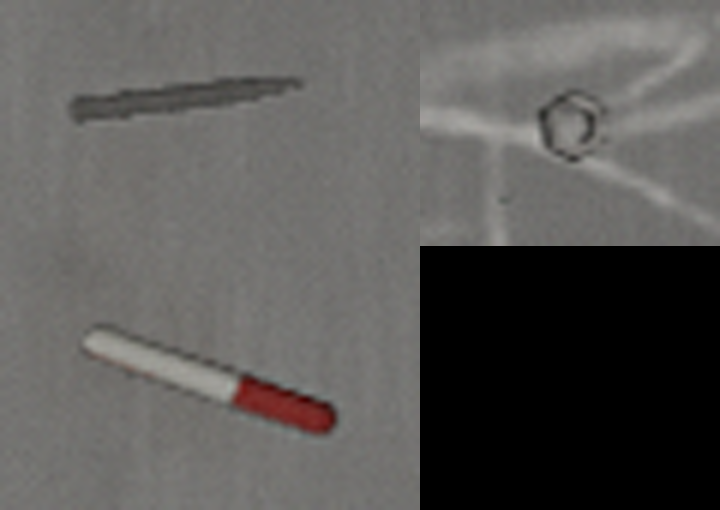

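View pics/s_case.png

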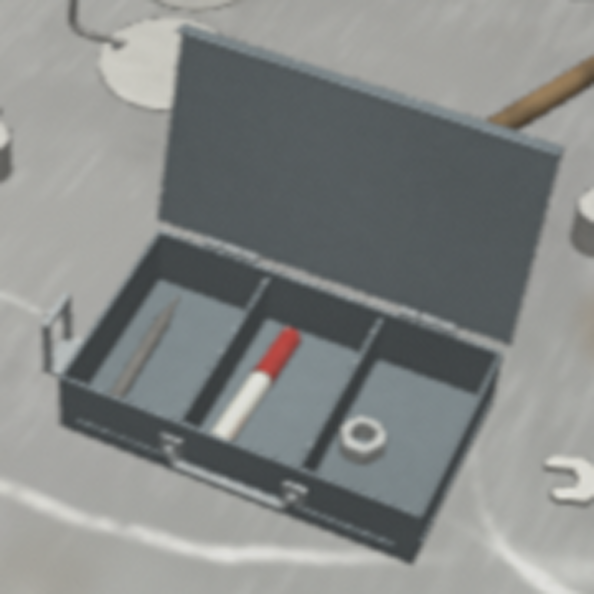

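```bash
cat > h.py <<'E'
import numpy as np,cv2
def load(n): return dict(np.load(n))
def onplane(c,u,v,z):
    P=c["pose"]; d=P[:3,:3]@np.array([(u-c["cx"])/c["fx"],(v-c["cy"])/c["fy"],1.]); o=P[:3,3]
    return o+d*(z-o[2])/d[2]
def proj(c,p):
    P=c["pose"]; q=P[:3,:3].T@(np.array(p)-P[:3,3]); return np.array([c["fx"]*q[0]/q[2]+c["cx"],c["fy"]*q[1]/q[2]+c["cy"]])
def depthpt(c,u,v):
    z=c["z_map"][int(round(v)),int(round(u))]; P=c["pose"]
    return P[:3,:3]@np.array([(u-c["cx"])/c["fx"]*z,(v-c["cy"])/c["fy"]*z,z])+P[:3,3]
E
python3 - <<'E'
from h import *
np.set_printoptions(precision=4,suppress=True)
t=load("top0.npz"); s=load("scene0.npz")
tc=lambda x,y:(265+(x+.5)/6-.5,175+(y+.5)/6-.5)
sc=lambda x,y:(270+(x+.5)/3.3-.5,140+(y+.5)/3.3-.5)
for k,p in dict(tl=(110,226),tr=(650,190),bl=(133,546),br=(673,503)).items(): print(k,onplane(t,*tc(*p),.054))
for k,p in dict(tl=(160,235),tr=(500,355),bl=(60,382),br=(413,512)).items(): print('s',k,onplane(s,*sc(*p),.054), depthpt(s,*sc(*p)))
ta=lambda x,y:(150+(x+.5)/6-.5,215+(y+.5)/6-.5)
tb=lambda x,y:(405+(x-420+.5)/6-.5,230+(y+.5)/6-.5)
for k,p,z in (("punchend",(76,109),.0055),("punchtip",(302,83),.0055),("mk_w",(85,340),.009),("mk_r",(335,422),.009)): print(k,onplane(t,*ta(*p),z))
print("nut",onplane(t,*tb(573,126),.016))
for k,p in (("kp",(172,380)),("km",(346,370)),("kn",(523,368))): print(k,onplane(t,*tc(*p),.012))
print("lid edge",onplane(t,*tc(78,105),.2),depthpt(s,*sc(188,38)),depthpt(s,*sc(552,156)))
# depth of pieces
for u,v in((190,230),(185,279),(430,251),(224,202)): print(depthpt(t,u,v))
b=cv2.imread("pics/scene0.png")
a1=cv2.resize(b[175:250,150:230],None,fx=4.5,fy=4.5,interpolation=cv2.INTER_CUBIC)
a2=cv2.resize(b[310:360,445:500],None,fx=6,fy=6,interpolation=cv2.INTER_CUBIC)
o=np.zeros((340,700,3),np.uint8);o[:a1.shape[0],:a1.shape[1]]=a1;o[:300,360:690]=a2
cv2.imwrite("pics/s_pieces.png",o)
E
```

```text
tl [0.6115 0.0585 0.054 ]
tr [ 0.6248 -0.202   0.054 ]
bl [0.4575 0.0495 0.054 ]
br [ 0.4739 -0.2096  0.054 ]
s tl [0.6074 0.0564 0.054 ] [0.6069 0.0561 0.0546]
s tr [ 0.6242 -0.2019  0.054 ] [ 0.6221 -0.2024  0.0565]
s bl [0.4538 0.0473 0.054 ] [0.454  0.0474 0.0537]
s br [ 0.4737 -0.2057  0.054 ] [ 0.4732 -0.2059  0.0548]
punchend [0.5609 0.4182 0.0055]
punchtip [0.572  0.3068 0.0055]
mk_w [0.4471 0.413  0.009 ]
mk_r [0.4051 0.2908 0.009 ]
nut [ 0.4951 -0.3713  0.016 ]
kp [0.5391 0.0308 0.012 ]
km [ 0.5426 -0.0548  0.012 ]
kn [ 0.5422 -0.1419  0.012 ]
lid edge [0.6514 0.0658 0.2   ] [0.6515 0.0606 0.205 ] [ 0.6633 -0.1989  0.2087]
[0.5674 0.3351 0.0113]
[0.4234 0.3496 0.014 ]
[ 0.4947 -0.3763 -0.0114]
[0.6457 0.2305 0.0387]
```

View pics/s_pieces.png

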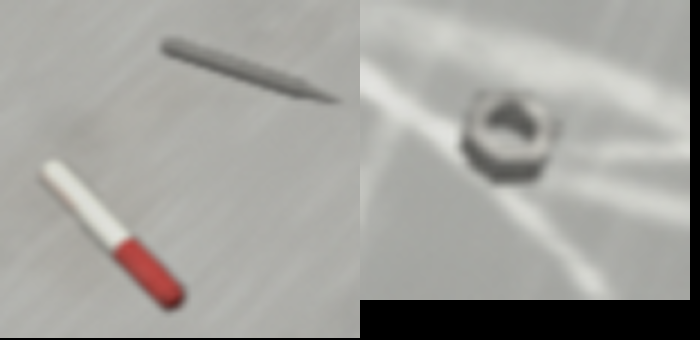

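Run:
```python
from h import *
np.set_printoptions(precision=4,suppress=True)
s=load("scene0.npz");t=load("top0.npz")
a=lambda x,y:(150+(x+.5)/4.5-.5,175+(y+.5)/4.5-.5)
b=lambda x,y:(445+(x-360+.5)/6-.5,310+(y+.5)/6-.5)
for k,p,z in (("pe",(163,45),.0055),("pt",(340,102),.0055),("mw",(45,165),.009),("mr",(180,302),.009)): print(k,onplane(s,*a(*p),z))
print("nut",onplane(s,*b(509,127),.016))
# project expected nut hexes at several yaws & show overlay
im=cv2.imread("pics/scene0.png")
tp=cv2.imread("pics/top0.png")
panels=[]
c=(onplane(s,*b(509,127),.016))
for yaw in (0,10,20,30):
  row=[]
  for cam,img,cen,(x0,y0) in ((s,im,c,(445,310)),(t,tp,onplane(t,430.17,250.6,.016),(405,230))):
    k=10
    o=cv2.resize(img[y0:y0+45,x0:x0+50],None,fx=k,fy=k,interpolation=cv2.INTER_CUBIC)[50:400,50:430]
    hexp=[cen+0.0173*np.array([np.cos(np.radians(yaw+60*i)),np.sin(np.radians(yaw+60*i)),0]) for i in range(6)]
    q=np.array([(proj(cam,p)-[x0,y0]+.5)*k-.5-50 for p in hexp]).astype(np.int32)
    cv2.polylines(o,[q],True,(0,0,255),1); row.append(cv2.resize(o,(190*1,175)))
  panels.append(np.vstack(row))
cv2.imwrite("pics/nuthex.png",np.hstack(panels))
```

```text
pe [0.5597 0.4224 0.0055]
pt [0.5723 0.3074 0.0055]
mw [0.4486 0.4173 0.009 ]
mr [0.4054 0.2918 0.009 ]
nut [ 0.4939 -0.3723  0.016 ]
```

View pics/nuthex.png

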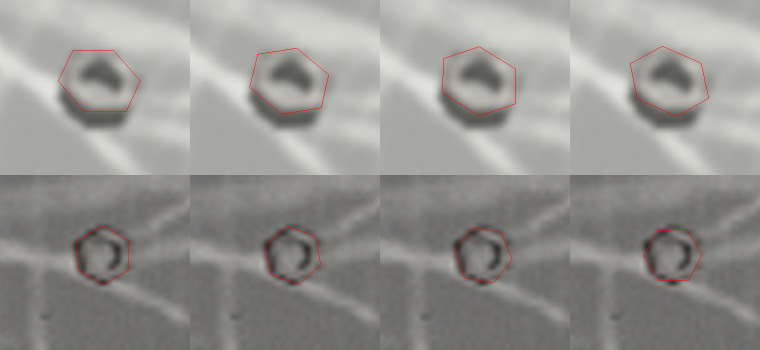

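```bash
cat > to.py <<'E'
import sys,numpy as np
from rig import bot
from scipy.spatial.transform import Rotation as R
# usage: to.py x y z theta  (nominal or 'c' = from measured)
x,y,z,th=map(float,sys.argv[1:5]); t=np.radians(th)
s=bot.read_state(); M=np.array(s["tcp_rot"])
T=np.array([[-np.sin(t),np.cos(t),0],[np.cos(t),np.sin(t),0],[0,0,-1]])
if len(sys.argv)>5: # pitch of tool about world-jaw axis (tilt), deg, about tool y
    T=T.T
    T=T@R.from_euler('y',float(sys.argv[5]),degrees=True).as_matrix()
else: T=T.T
T=np.array(T)
rv=R.from_matrix(M.T@T).as_rotvec(degrees=True)
d=np.array([x,y,z])-np.array(s["position"])
print("t",round(s["time_s"],2),"pos",np.round(s["position"],4),"theta",round(np.degrees(np.arctan2(M[1,1],M[0,1])),2),"open",round(s["opening"]*87,1),"F",np.round(s["force"],1),"j",np.round(s["joint_positions"],1))
print("turn",np.round(rv,2),"then shift in target-tool units(25mm)",np.round(T.T@d/.025,2)," in current tool",np.round(M.T@d/.025,2))
E
python3 to.py .4265 .353 .1 -19.1
```

```text
t 0.1 pos [0.2509 0.5717 0.2217] theta 66.29 open 87.1 F [-0.7 -0.  -0.1] j [ 56.1  30.3  82.1   0.   67.7 -10.2]
turn [-1.000e-01  7.000e-02  8.539e+01] then shift in target-tool units(25mm) [-5.97  9.5   4.87]  in current tool [-9.95 -5.18  4.87]
```

Emit:
move_arm(moves=[{"hand": 87,"wz": 8.54},{"hand": 87,"wz": 8.54},{"hand": 87,"wz": 8.54},{"hand": 87,"wz": 8.54},{"hand": 87,"wz": 8.54},{"hand": 87,"wz": 8.54},{"hand": 87,"wz": 8.54},{"hand": 87,"wz": 8.54},{"hand": 87,"wz": 8.54},{"hand": 87,"wz": 8.54}])

```text
schema error: expected keys hand, x, y, z, wx, wy, wz
```

Emit:
move_arm(moves=[{"hand": 87,"x": -0.25,"y": 0.4,"z": 0.2},{"hand": 87,"x": -0.5,"y": 0.8,"z": 0.4},{"hand": 87,"x": -0.5,"y": 0.8,"z": 0.4},{"hand": 87,"x": -0.5,"y": 0.8,"z": 0.4},{"hand": 87,"x": -0.5,"y": 0.8,"z": 0.4},{"hand": 87,"x": -0.5,"y": 0.8,"z": 0.4},{"hand": 87,"x": -0.5,"y": 0.8,"z": 0.4},{"hand": 87,"x": -0.5,"y": 0.8,"z": 0.4},{"hand": 87,"x": -0.5,"y": 0.8,"z": 0.4},{"hand": 87,"x": -0.5,"y": 0.8,"z": 0.4},{"hand": 87,"x": -0.5,"y": 0.8,"z": 0.4},{"hand": 87,"x": -0.5,"y": 0.8,"z": 0.4},{"hand": 87,"x": -0.22,"y": 0.3,"z": 0.27},{"hand": 87}])

```text
schema error: expected keys hand, x, y, z, wx, wy, wz
```

```bash
python3 to.py .4265 .353 .004 -19.1
```

```text
t 0.1 pos [0.2509 0.5717 0.2217] theta 66.29 open 87.1 F [-0.7 -0.  -0.1] j [ 56.1  30.3  82.1   0.   67.7 -10.2]
turn [-1.000e-01  7.000e-02  8.539e+01] then shift in target-tool units(25mm) [-5.97  9.5   8.71]  in current tool [-9.95 -5.17  8.71]
```

Emit:
move_arm(moves=[{"hand": 87,"x": 0,"y": 0,"z": 0,"wx": 0,"wy": 0,"wz": 8.54},{"hand": 87,"x": 0,"y": 0,"z": 0,"wx": 0,"wy": 0,"wz": 8.54},{"hand": 87,"x": 0,"y": 0,"z": 0,"wx": 0,"wy": 0,"wz": 8.54},{"hand": 87,"x": 0,"y": 0,"z": 0,"wx": 0,"wy": 0,"wz": 8.54},{"hand": 87,"x": 0,"y": 0,"z": 0,"wx": 0,"wy": 0,"wz": 8.54},{"hand": 87,"x": 0,"y": 0,"z": 0,"wx": 0,"wy": 0,"wz": 8.54},{"hand": 87,"x": 0,"y": 0,"z": 0,"wx": 0,"wy": 0,"wz": 8.54},{"hand": 87,"x": 0,"y": 0,"z": 0,"wx": 0,"wy": 0,"wz": 8.54},{"hand": 87,"x": 0,"y": 0,"z": 0,"wx": 0,"wy": 0,"wz": 8.54},{"hand": 87,"x": 0,"y": 0,"z": 0,"wx": 0,"wy": 0,"wz": 8.54}])

```text
time_s: 1.1
position: [0.251, 0.5719, 0.222]
tcp_rot: [[0.333, 0.943, -0.001], [0.943, -0.333, -0.001], [-0.001, -0.0, -1.0]]
force: [0.2, 0.2, 0.3]
opening: 1.001
```

Emit:
move_arm(moves=[{"hand": 87,"x": -0.3,"y": 0.45,"z": 0.25,"wx": 0,"wy": 0,"wz": 0},{"hand": 87,"x": -0.6,"y": 0.95,"z": 0.5,"wx": 0,"wy": 0,"wz": 0},{"hand": 87,"x": -0.6,"y": 0.95,"z": 0.5,"wx": 0,"wy": 0,"wz": 0},{"hand": 87,"x": -0.6,"y": 0.95,"z": 0.5,"wx": 0,"wy": 0,"wz": 0},{"hand": 87,"x": -0.6,"y": 0.95,"z": 0.5,"wx": 0,"wy": 0,"wz": 0},{"hand": 87,"x": -0.6,"y": 0.95,"z": 0.5,"wx": 0,"wy": 0,"wz": 0},{"hand": 87,"x": -0.6,"y": 0.95,"z": 0.5,"wx": 0,"wy": 0,"wz": 0},{"hand": 87,"x": -0.6,"y": 0.95,"z": 0.5,"wx": 0,"wy": 0,"wz": 0},{"hand": 87,"x": -0.6,"y": 0.95,"z": 0.5,"wx": 0,"wy": 0,"wz": 0},{"hand": 87,"x": -0.6,"y": 0.95,"z": 0.5,"wx": 0,"wy": 0,"wz": 0},{"hand": 87,"x": -0.3,"y": 0.5,"z": 0.2,"wx": 0,"wy": 0,"wz": 0},{"hand": 87,"x": 0,"y": 0,"z": 0,"wx": 0,"wy": 0,"wz": 0}])

```text
time_s: 2.3
position: [0.4273, 0.3508, 0.0979]
tcp_rot: [[0.329, 0.944, -0.002], [0.944, -0.329, -0.001], [-0.002, -0.001, -1.0]]
force: [0.1, 0.4, 0.1]
opening: 1.001
```

```bash
python3 to.py .4265 .353 .004 -19.1
```

```text
t 2.3 pos [0.4273 0.3508 0.0979] theta -19.2 open 87.1 F [0.1 0.4 0.1] j [27.8 35.  98.6 -0.  46.5 47. ]
turn [-0.07  0.09 -0.1 ] then shift in target-tool units(25mm) [ 0.07 -0.06  3.75]  in current tool [ 0.08 -0.05  3.75]
```

Emit:
move_arm(moves=[{"hand": 87,"x": 0.07,"y": -0.06,"z": 0.7,"wx": 0,"wy": 0,"wz": 0},{"hand": 87,"x": 0,"y": 0,"z": 0.9,"wx": 0,"wy": 0,"wz": 0},{"hand": 87,"x": 0,"y": 0,"z": 0.9,"wx": 0,"wy": 0,"wz": 0},{"hand": 87,"x": 0,"y": 0,"z": 0.8,"wx": 0,"wy": 0,"wz": 0},{"hand": 87,"x": 0,"y": 0,"z": 0.45,"wx": 0,"wy": 0,"wz": 0},{"hand": 87,"x": 0,"y": 0,"z": 0,"wx": 0,"wy": 0,"wz": 0},{"hand": 0,"x": 0,"y": 0,"z": 0,"wx": 0,"wy": 0,"wz": 0},{"hand": 0,"x": 0,"y": 0,"z": 0,"wx": 0,"wy": 0,"wz": 0},{"hand": 0,"x": 0,"y": 0,"z": 0,"wx": 0,"wy": 0,"wz": 0},{"hand": 0,"x": 0,"y": 0,"z": 0,"wx": 0,"wy": 0,"wz": 0},{"hand": 0,"x": 0,"y": 0,"z": 0,"wx": 0,"wy": 0,"wz": 0},{"hand": 0,"x": 0,"y": 0,"z": 0,"wx": 0,"wy": 0,"wz": 0},{"hand": 0,"x": 0,"y": 0,"z": 0,"wx": 0,"wy": 0,"wz": 0},{"hand": 0,"x": 0,"y": 0,"z": 0,"wx": 0,"wy": 0,"wz": 0}])

```text
time_s: 3.7
position: [0.4257, 0.3548, 0.005]
tcp_rot: [[0.327, 0.945, -0.0], [0.945, -0.327, -0.0], [-0.0, -0.0, -1.0]]
force: [0.1, -0.4, 0.1]
opening: 0.358
```

```bash
python3 to.py .541 -.084 .12 -86.7
```

```text
t 3.7 pos [0.4257 0.3548 0.005 ] theta -19.11 open 31.2 F [ 0.1 -0.4  0.1] j [ 28.3  44.2 100.5   0.   35.3  47.4]
turn [-0.000e+00  1.000e-02  6.759e+01] then shift in target-tool units(25mm) [ 3.59 17.79 -4.6 ]  in current tool [-15.08  10.1   -4.6 ]
```

Emit:
move_arm(moves=[{"hand": 0,"x": 0,"y": 0,"z": 0,"wx": 0,"wy": 0,"wz": 0},{"hand": 0,"x": 0,"y": 0,"z": 0,"wx": 0,"wy": 0,"wz": 0},{"hand": 0,"x": 0,"y": 0,"z": 0,"wx": 0,"wy": 0,"wz": 0},{"hand": 0,"x": 0,"y": 0,"z": 0,"wx": 0,"wy": 0,"wz": 0}])

```text
time_s: 4.1
position: [0.4257, 0.3549, 0.005]
tcp_rot: [[0.327, 0.945, -0.0], [0.945, -0.327, -0.0], [-0.0, -0.0, -1.0]]
force: [-0.3, -0.9, 0.1]
opening: 0.188
```

Emit:
move_arm(moves=[{"hand": 0,"x": 0,"y": 0,"z": 0,"wx": 0,"wy": 0,"wz": 0},{"hand": 0,"x": 0,"y": 0,"z": -0.3,"wx": 0,"wy": 0,"wz": 0},{"hand": 0,"x": 0,"y": 0,"z": -0.7,"wx": 0,"wy": 0,"wz": 0},{"hand": 0,"x": 0,"y": 0,"z": -0.9,"wx": 0,"wy": 0,"wz": 0},{"hand": 0,"x": 0,"y": 0,"z": -0.9,"wx": 0,"wy": 0,"wz": 0},{"hand": 0,"x": 0,"y": 0,"z": -0.9,"wx": 0,"wy": 0,"wz": 0},{"hand": 0,"x": 0,"y": 0,"z": -0.9,"wx": 0,"wy": 0,"wz": 4},{"hand": 0,"x": 0,"y": 0,"z": 0,"wx": 0,"wy": 0,"wz": 8},{"hand": 0,"x": 0,"y": 0,"z": 0,"wx": 0,"wy": 0,"wz": 8},{"hand": 0,"x": 0,"y": 0,"z": 0,"wx": 0,"wy": 0,"wz": 8},{"hand": 0,"x": 0,"y": 0,"z": 0,"wx": 0,"wy": 0,"wz": 8},{"hand": 0,"x": 0,"y": 0,"z": 0,"wx": 0,"wy": 0,"wz": 8},{"hand": 0,"x": 0,"y": 0,"z": 0,"wx": 0,"wy": 0,"wz": 8},{"hand": 0,"x": 0,"y": 0,"z": 0,"wx": 0,"wy": 0,"wz": 8},{"hand": 0,"x": 0,"y": 0,"z": 0,"wx": 0,"wy": 0,"wz": 7.6}])

```text
time_s: 5.6
position: [0.4256, 0.3549, 0.1206]
tcp_rot: [[0.999, 0.052, 0.0], [0.052, -0.999, 0.0], [0.0, -0.0, -1.0]]
force: [-0.3, 0.3, -0.3]
opening: 0.196
```

```bash
python3 to.py .541 -.084 .12 -86.7
python3 - <<'E'
from rig import vision
import cv2
c=vision.capture("scene"); cv2.imwrite("pics/s1.png",c["image"][:,:,::-1])
E
```

```text
t 5.6 pos [0.4256 0.3549 0.1206] theta -87.03 open 17.1 F [-0.3  0.3 -0.3] j [ 28.3  32.9  97.7   0.   49.4 115.3]
turn [-0.01 -0.02 -0.33] then shift in target-tool units(25mm) [ 3.6  17.79  0.02]  in current tool [ 3.7  17.77  0.02]
```

View pics/s1.png

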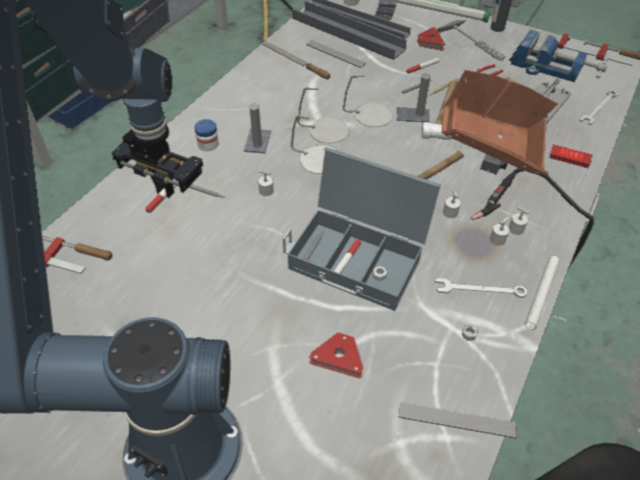

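Emit:
move_arm(moves=[{"hand": 0,"x": 0.1,"y": 0.4,"z": 0,"wx": 0,"wy": 0,"wz": -0.33},{"hand": 0,"x": 0.19,"y": 0.9,"z": 0,"wx": 0,"wy": 0,"wz": 0},{"hand": 0,"x": 0.19,"y": 0.95,"z": 0,"wx": 0,"wy": 0,"wz": 0},{"hand": 0,"x": 0.19,"y": 0.95,"z": 0,"wx": 0,"wy": 0,"wz": 0},{"hand": 0,"x": 0.19,"y": 0.95,"z": 0,"wx": 0,"wy": 0,"wz": 0},{"hand": 0,"x": 0.19,"y": 0.95,"z": 0,"wx": 0,"wy": 0,"wz": 0},{"hand": 0,"x": 0.19,"y": 0.95,"z": 0,"wx": 0,"wy": 0,"wz": 0},{"hand": 0,"x": 0.19,"y": 0.95,"z": 0,"wx": 0,"wy": 0,"wz": 0},{"hand": 0,"x": 0.19,"y": 0.95,"z": 0,"wx": 0,"wy": 0,"wz": 0},{"hand": 0,"x": 0.19,"y": 0.95,"z": 0,"wx": 0,"wy": 0,"wz": 0},{"hand": 0,"x": 0.19,"y": 0.95,"z": 0,"wx": 0,"wy": 0,"wz": 0},{"hand": 0,"x": 0.19,"y": 0.95,"z": 0,"wx": 0,"wy": 0,"wz": 0},{"hand": 0,"x": 0.19,"y": 0.95,"z": 0,"wx": 0,"wy": 0,"wz": 0},{"hand": 0,"x": 0.19,"y": 0.95,"z": 0,"wx": 0,"wy": 0,"wz": 0},{"hand": 0,"x": 0.19,"y": 0.95,"z": 0,"wx": 0,"wy": 0,"wz": 0},{"hand": 0,"x": 0.19,"y": 0.95,"z": 0,"wx": 0,"wy": 0,"wz": 0},{"hand": 0,"x": 0.19,"y": 0.95,"z": 0,"wx": 0,"wy": 0,"wz": 0},{"hand": 0,"x": 0.19,"y": 0.95,"z": 0,"wx": 0,"wy": 0,"wz": 0},{"hand": 0,"x": 0.19,"y": 0.95,"z": 0,"wx": 0,"wy": 0,"wz": 0},{"hand": 0,"x": 0.1,"y": 0.4,"z": 0,"wx": 0,"wy": 0,"wz": 0}])

```text
time_s: 7.65
position: [0.5448, -0.0874, 0.1204]
tcp_rot: [[0.998, 0.063, 0.001], [0.063, -0.998, -0.001], [0.001, 0.001, -1.0]]
force: [-0.5, 0.8, 0.4]
opening: 0.191
```

```bash
python3 - <<'E'
from rig import vision
import cv2
c=vision.capture("scene"); cv2.imwrite("pics/s2.png",cv2.resize(c["image"][120:330,230:480,::-1],None,fx=3,fy=3,interpolation=cv2.INTER_CUBIC)[:600])
E
python3 to.py .5415 -.084 .027 -86.7
```

```text
t 7.7 pos [ 0.5453 -0.088   0.1204] theta -86.42 open 16.7 F [ 1.3 -0.8 -0.2] j [-20.7  32.8  98.   -0.1  49.   65.7]
turn [ 0.1  -0.11  0.28] then shift in target-tool units(25mm) [-0.14 -0.17  3.73]  in current tool [-0.15 -0.17  3.73]
```

View pics/s2.png

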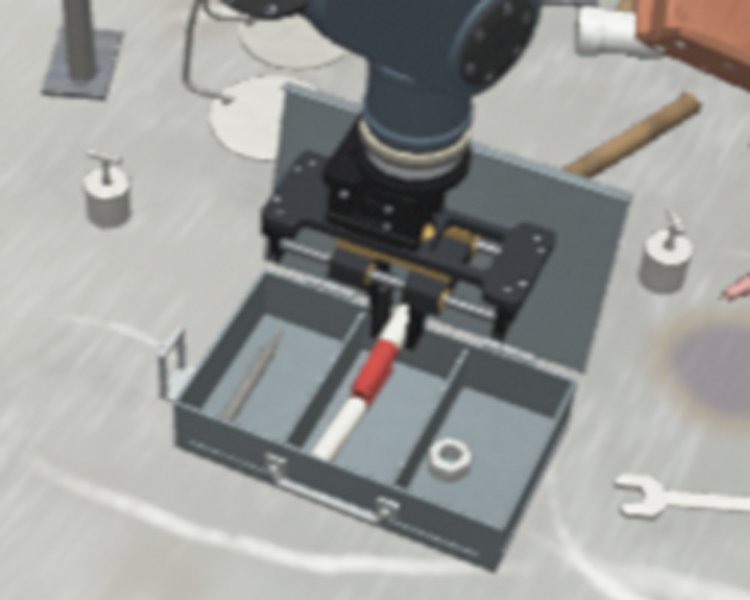

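Emit:
move_arm(moves=[{"hand": 0,"x": -0.14,"y": -0.17,"z": 0.5,"wx": 0,"wy": 0,"wz": 0.28},{"hand": 0,"x": 0,"y": 0,"z": 0.8,"wx": 0,"wy": 0,"wz": 0},{"hand": 0,"x": 0,"y": 0,"z": 0.8,"wx": 0,"wy": 0,"wz": 0},{"hand": 0,"x": 0,"y": 0,"z": 0.8,"wx": 0,"wy": 0,"wz": 0},{"hand": 0,"x": 0,"y": 0,"z": 0.6,"wx": 0,"wy": 0,"wz": 0},{"hand": 0,"x": 0,"y": 0,"z": 0.23,"wx": 0,"wy": 0,"wz": 0},{"hand": 0,"x": 0,"y": 0,"z": 0,"wx": 0,"wy": 0,"wz": 0},{"hand": 26,"x": 0,"y": 0,"z": 0,"wx": 0,"wy": 0,"wz": 0},{"hand": 26,"x": 0,"y": 0,"z": 0,"wx": 0,"wy": 0,"wz": 0},{"hand": 26,"x": 0,"y": 0,"z": 0,"wx": 0,"wy": 0,"wz": 0},{"hand": 26,"x": 0,"y": 0,"z": 0,"wx": 0,"wy": 0,"wz": 0}])

```text
time_s: 8.8
position: [0.5408, -0.0809, 0.0274]
tcp_rot: [[0.998, 0.058, 0.001], [0.058, -0.998, -0.0], [0.001, 0.0, -1.0]]
force: [-0.8, 0.2, 0.8]
opening: 0.293
```

```bash
python3 to.py .566 .3637 .12 6.06
```

```text
t 8.8 pos [ 0.5408 -0.0809  0.0274] theta -86.65 open 25.5 F [-0.8  0.2  0.8] j [-20.2  41.6 101.4  -0.   37.   66.4]
turn [ 7.000e-02 -3.000e-02 -9.271e+01] then shift in target-tool units(25mm) [17.58  2.88 -3.7 ]  in current tool [  2.05 -17.69  -3.71]
```

Emit:
move_arm(moves=[{"hand": 26,"x": 0,"y": 0,"z": -0.5,"wx": 0,"wy": 0,"wz": 0},{"hand": 26,"x": 0,"y": 0,"z": -0.9,"wx": 0,"wy": 0,"wz": 0},{"hand": 26,"x": 0,"y": 0,"z": -0.9,"wx": 0,"wy": 0,"wz": 0},{"hand": 26,"x": 0,"y": 0,"z": -0.9,"wx": 0,"wy": 0,"wz": 0},{"hand": 26,"x": 0,"y": -0.4,"z": -0.5,"wx": 0,"wy": 0,"wz": 0},{"hand": 26,"x": 0.1,"y": -0.9,"z": 0,"wx": 0,"wy": 0,"wz": 0},{"hand": 40,"x": 0.12,"y": -0.95,"z": 0,"wx": 0,"wy": 0,"wz": 0},{"hand": 40,"x": 0.12,"y": -0.95,"z": 0,"wx": 0,"wy": 0,"wz": 0},{"hand": 40,"x": 0.12,"y": -0.95,"z": 0,"wx": 0,"wy": 0,"wz": 0},{"hand": 40,"x": 0.12,"y": -0.95,"z": 0,"wx": 0,"wy": 0,"wz": 0},{"hand": 40,"x": 0.12,"y": -0.95,"z": 0,"wx": 0,"wy": 0,"wz": 0},{"hand": 40,"x": 0.12,"y": -0.95,"z": 0,"wx": 0,"wy": 0,"wz": 0},{"hand": 40,"x": 0.12,"y": -0.95,"z": 0,"wx": 0,"wy": 0,"wz": 0},{"hand": 40,"x": 0.12,"y": -0.95,"z": 0,"wx": 0,"wy": 0,"wz": 0},{"hand": 40,"x": 0.12,"y": -0.95,"z": 0,"wx": 0,"wy": 0,"wz": 0},{"hand": 40,"x": 0.12,"y": -0.95,"z": 0,"wx": 0,"wy": 0,"wz": 0},{"hand": 40,"x": 0.12,"y": -0.95,"z": 0,"wx": 0,"wy": 0,"wz": 0},{"hand": 40,"x": 0.12,"y": -0.95,"z": 0,"wx": 0,"wy": 0,"wz": 0},{"hand": 40,"x": 0.12,"y": -0.95,"z": 0,"wx": 0,"wy": 0,"wz": 0},{"hand": 40,"x": 0.12,"y": -0.95,"z": 0,"wx": 0,"wy": 0,"wz": 0}])

```text
time_s: 10.8
position: [0.5626, 0.2878, 0.1195]
tcp_rot: [[0.998, 0.059, -0.001], [0.059, -0.998, -0.0], [-0.001, 0.0, -1.0]]
force: [0.4, -0.8, -0.1]
opening: 0.459
```

Emit:
move_arm(moves=[{"hand": 40,"x": 0.12,"y": -0.95,"z": 0,"wx": 0,"wy": 0,"wz": 0},{"hand": 40,"x": 0.12,"y": -0.95,"z": 0,"wx": 0,"wy": 0,"wz": 0},{"hand": 40,"x": 0.1,"y": -0.9,"z": 0,"wx": 0,"wy": 0,"wz": 0},{"hand": 40,"x": 0,"y": -0.3,"z": 0,"wx": 0,"wy": 0,"wz": -8.5},{"hand": 40,"x": 0,"y": 0,"z": 0,"wx": 0,"wy": 0,"wz": -8.5},{"hand": 40,"x": 0,"y": 0,"z": 0,"wx": 0,"wy": 0,"wz": -8.5},{"hand": 40,"x": 0,"y": 0,"z": 0,"wx": 0,"wy": 0,"wz": -8.5},{"hand": 40,"x": 0,"y": 0,"z": 0,"wx": 0,"wy": 0,"wz": -8.5},{"hand": 40,"x": 0,"y": 0,"z": 0,"wx": 0,"wy": 0,"wz": -8.5},{"hand": 40,"x": 0,"y": 0,"z": 0,"wx": 0,"wy": 0,"wz": -8.5},{"hand": 40,"x": 0,"y": 0,"z": 0,"wx": 0,"wy": 0,"wz": -8.5},{"hand": 40,"x": 0,"y": 0,"z": 0,"wx": 0,"wy": 0,"wz": -8.5},{"hand": 40,"x": 0,"y": 0,"z": 0,"wx": 0,"wy": 0,"wz": -8.5},{"hand": 40,"x": 0,"y": 0,"z": 0,"wx": 0,"wy": 0,"wz": -7.7},{"hand": 40,"x": 0,"y": 0,"z": 0,"wx": 0,"wy": 0,"wz": 0}])

```text
time_s: 12.3
position: [0.5666, 0.3645, 0.1194]
tcp_rot: [[-0.105, 0.994, -0.001], [0.994, 0.105, -0.0], [-0.0, -0.001, -1.0]]
force: [-0.0, -0.4, -0.7]
opening: 0.46
```

```bash
python3 - <<'E'
from rig import vision
import cv2,numpy as np
c=vision.capture("top"); cv2.imwrite("pics/t3.png",cv2.resize(c["image"][170:300,130:400,::-1],None,fx=2.9,fy=2.9,interpolation=cv2.INTER_CUBIC))
E
python3 to.py .566 .3637 .0035 6.06
```

```text
t 12.35 pos [0.5667 0.3645 0.1194] theta 5.91 open 40.3 F [-0.4  0.1  0.3] j [23.3 40.7 79.4  0.  59.9 17.3]
turn [-0.04  0.   -0.15] then shift in target-tool units(25mm) [-0.03 -0.03  4.63]  in current tool [-0.03 -0.03  4.63]
```

View pics/t3.png

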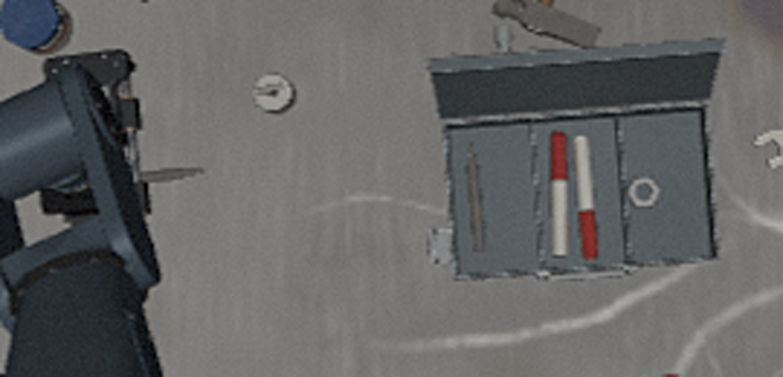

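Emit:
move_arm(moves=[{"hand": 40,"x": 0,"y": 0,"z": 0.5,"wx": 0,"wy": 0,"wz": 0},{"hand": 40,"x": 0,"y": 0,"z": 0.9,"wx": 0,"wy": 0,"wz": 0},{"hand": 40,"x": 0,"y": 0,"z": 0.9,"wx": 0,"wy": 0,"wz": 0},{"hand": 40,"x": 0,"y": 0,"z": 0.9,"wx": 0,"wy": 0,"wz": 0},{"hand": 40,"x": 0,"y": 0,"z": 0.9,"wx": 0,"wy": 0,"wz": 0},{"hand": 40,"x": 0,"y": 0,"z": 0.5,"wx": 0,"wy": 0,"wz": 0},{"hand": 40,"x": 0,"y": 0,"z": 0,"wx": 0,"wy": 0,"wz": 0},{"hand": 0,"x": 0,"y": 0,"z": 0,"wx": 0,"wy": 0,"wz": 0},{"hand": 0,"x": 0,"y": 0,"z": 0,"wx": 0,"wy": 0,"wz": 0},{"hand": 0,"x": 0,"y": 0,"z": 0,"wx": 0,"wy": 0,"wz": 0},{"hand": 0,"x": 0,"y": 0,"z": 0,"wx": 0,"wy": 0,"wz": 0},{"hand": 0,"x": 0,"y": 0,"z": 0,"wx": 0,"wy": 0,"wz": 0},{"hand": 0,"x": 0,"y": 0,"z": 0,"wx": 0,"wy": 0,"wz": 0},{"hand": 0,"x": 0,"y": 0,"z": 0,"wx": 0,"wy": 0,"wz": 0},{"hand": 0,"x": 0,"y": 0,"z": 0,"wx": 0,"wy": 0,"wz": 0},{"hand": 0,"x": 0,"y": 0,"z": -0.2,"wx": 0,"wy": 0,"wz": 0},{"hand": 0,"x": 0,"y": 0,"z": -0.5,"wx": 0,"wy": 0,"wz": 0}])

```text
time_s: 14.05
position: [0.5665, 0.3636, 0.0208]
tcp_rot: [[-0.105, 0.994, -0.003], [0.994, 0.105, -0.001], [-0.001, -0.003, -1.0]]
force: [-0.3, 0.7, -0.5]
opening: 0.123
```

```bash
python3 to.py .5365 .002 .12 -86.7
```

```text
t 14.05 pos [0.5665 0.3636 0.0208] theta 6.04 open 10.7 F [-0.3  0.7 -0.5] j [23.2 48.2 81.8 -0.  50.1 17.2]
turn [-8.000e-02  1.800e-01  9.274e+01] then shift in target-tool units(25mm) [-2.03 14.37 -3.97]  in current tool [-14.26  -2.73  -3.95]
```

Emit:
move_arm(moves=[{"hand": 0,"x": 0,"y": 0,"z": -0.6,"wx": 0,"wy": 0,"wz": 0},{"hand": 0,"x": 0,"y": 0,"z": -0.8,"wx": 0,"wy": 0,"wz": 0},{"hand": 0,"x": 0,"y": 0,"z": -0.8,"wx": 0,"wy": 0,"wz": 4},{"hand": 0,"x": 0,"y": 0,"z": -0.8,"wx": 0,"wy": 0,"wz": 8},{"hand": 0,"x": 0,"y": 0,"z": -0.8,"wx": 0,"wy": 0,"wz": 8.3},{"hand": 0,"x": 0,"y": 0,"z": 0,"wx": 0,"wy": 0,"wz": 8.3},{"hand": 0,"x": 0,"y": 0,"z": 0,"wx": 0,"wy": 0,"wz": 8.3},{"hand": 0,"x": 0,"y": 0,"z": 0,"wx": 0,"wy": 0,"wz": 8.3},{"hand": 0,"x": 0,"y": 0,"z": 0,"wx": 0,"wy": 0,"wz": 8.3},{"hand": 0,"x": 0,"y": 0,"z": 0,"wx": 0,"wy": 0,"wz": 8.3},{"hand": 0,"x": 0,"y": 0,"z": 0,"wx": 0,"wy": 0,"wz": 8.3},{"hand": 0,"x": 0,"y": 0,"z": 0,"wx": 0,"wy": 0,"wz": 8.3},{"hand": 0,"x": 0,"y": 0,"z": 0,"wx": 0,"wy": 0,"wz": 8.3},{"hand": 0,"x": 0,"y": 0,"z": 0,"wx": 0,"wy": 0,"wz": 6}])

```text
time_s: 15.45
position: [0.5679, 0.3643, 0.1183]
tcp_rot: [[0.999, 0.053, 0.002], [0.053, -0.999, 0.001], [0.002, -0.001, -1.0]]
force: [0.2, -0.4, 0.0]
opening: 0.12
```

Emit:
move_arm(moves=[{"hand": 0,"x": -0.07,"y": 0.5,"z": 0,"wx": 0,"wy": 0,"wz": 0},{"hand": 0,"x": -0.14,"y": 0.95,"z": 0,"wx": 0,"wy": 0,"wz": 0},{"hand": 0,"x": -0.14,"y": 0.95,"z": 0,"wx": 0,"wy": 0,"wz": 0},{"hand": 0,"x": -0.14,"y": 0.95,"z": 0,"wx": 0,"wy": 0,"wz": 0},{"hand": 0,"x": -0.14,"y": 0.95,"z": 0,"wx": 0,"wy": 0,"wz": 0},{"hand": 0,"x": -0.14,"y": 0.95,"z": 0,"wx": 0,"wy": 0,"wz": 0},{"hand": 0,"x": -0.14,"y": 0.95,"z": 0,"wx": 0,"wy": 0,"wz": 0},{"hand": 0,"x": -0.14,"y": 0.95,"z": 0,"wx": 0,"wy": 0,"wz": 0},{"hand": 0,"x": -0.14,"y": 0.95,"z": 0,"wx": 0,"wy": 0,"wz": 0},{"hand": 0,"x": -0.14,"y": 0.95,"z": 0,"wx": 0,"wy": 0,"wz": 0},{"hand": 0,"x": -0.14,"y": 0.95,"z": 0,"wx": 0,"wy": 0,"wz": 0},{"hand": 0,"x": -0.14,"y": 0.95,"z": 0,"wx": 0,"wy": 0,"wz": 0},{"hand": 0,"x": -0.14,"y": 0.95,"z": 0,"wx": 0,"wy": 0,"wz": 0},{"hand": 0,"x": -0.14,"y": 0.95,"z": 0,"wx": 0,"wy": 0,"wz": 0},{"hand": 0,"x": -0.14,"y": 0.95,"z": 0,"wx": 0,"wy": 0,"wz": 0},{"hand": 0,"x": -0.07,"y": 0.5,"z": 0,"wx": 0,"wy": 0,"wz": 0},{"hand": 0,"x": 0,"y": 0,"z": 0,"wx": 0,"wy": 0,"wz": 0},{"hand": 0,"x": 0,"y": 0,"z": 0,"wx": 0,"wy": 0,"wz": 0}])

```text
time_s: 17.25
position: [0.5359, 0.0043, 0.1172]
tcp_rot: [[0.998, 0.058, 0.0], [0.058, -0.998, 0.0], [0.0, -0.0, -1.0]]
force: [-0.5, -0.2, -0.8]
opening: 0.119
```

```bash
python3 - <<'E'
from rig import vision
import cv2
c=vision.capture("scene"); cv2.imwrite("pics/s4.png",cv2.resize(c["image"][120:330,230:480,::-1],None,fx=3,fy=3,interpolation=cv2.INTER_CUBIC)[:600])
E
python3 to.py .5365 .002 .02 -86.7
```

```text
t 17.3 pos [0.5359 0.0047 0.117 ] theta -86.61 open 10.4 F [-0.7  0.1 -0.4] j [-11.5  32.2 100.4   0.   47.4  75.1]
turn [-0.02 -0.01  0.09] then shift in target-tool units(25mm) [0.02 0.11 3.88]  in current tool [0.02 0.11 3.88]
```

View pics/s4.png

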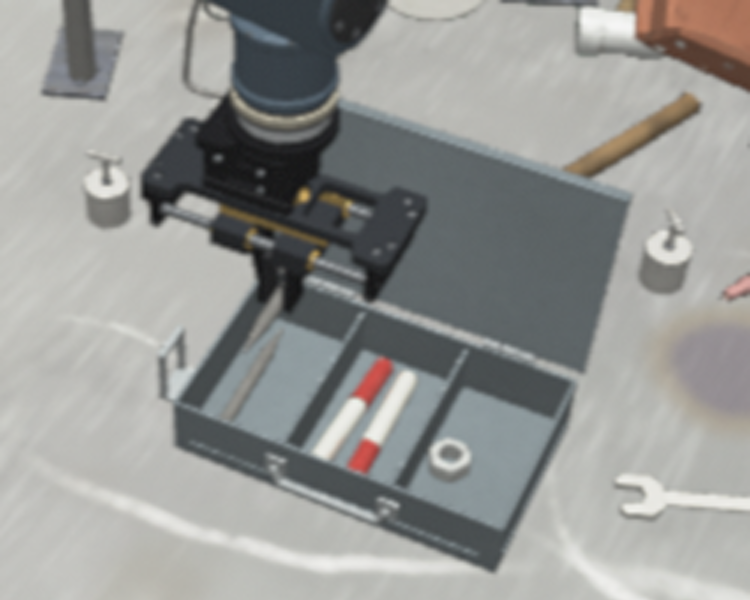

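Emit:
move_arm(moves=[{"hand": 0,"x": 0.02,"y": 0.1,"z": 0.5,"wx": 0,"wy": 0,"wz": 0},{"hand": 0,"x": 0,"y": 0,"z": 0.8,"wx": 0,"wy": 0,"wz": 0},{"hand": 0,"x": 0,"y": 0,"z": 0.8,"wx": 0,"wy": 0,"wz": 0},{"hand": 0,"x": 0,"y": 0,"z": 0.8,"wx": 0,"wy": 0,"wz": 0},{"hand": 0,"x": 0,"y": 0,"z": 0.6,"wx": 0,"wy": 0,"wz": 0},{"hand": 0,"x": 0,"y": 0,"z": 0.25,"wx": 0,"wy": 0,"wz": 0},{"hand": 0,"x": 0,"y": 0,"z": 0,"wx": 0,"wy": 0,"wz": 0},{"hand": 20,"x": 0,"y": 0,"z": 0,"wx": 0,"wy": 0,"wz": 0},{"hand": 20,"x": 0,"y": 0,"z": 0,"wx": 0,"wy": 0,"wz": 0},{"hand": 20,"x": 0,"y": 0,"z": 0,"wx": 0,"wy": 0,"wz": 0},{"hand": 20,"x": 0,"y": 0,"z": 0,"wx": 0,"wy": 0,"wz": 0},{"hand": 20,"x": 0,"y": 0,"z": -0.5,"wx": 0,"wy": 0,"wz": 0},{"hand": 20,"x": 0,"y": 0,"z": -0.9,"wx": 0,"wy": 0,"wz": 0},{"hand": 20,"x": 0,"y": 0,"z": -0.9,"wx": 0,"wy": 0,"wz": 0},{"hand": 20,"x": 0,"y": 0,"z": -0.9,"wx": 0,"wy": 0,"wz": 0},{"hand": 50,"x": 0,"y": 0,"z": -0.5,"wx": 0,"wy": 0,"wz": 0}])

```text
time_s: 18.9
position: [0.5376, 0.0015, 0.1182]
tcp_rot: [[0.998, 0.058, 0.004], [0.058, -0.998, -0.001], [0.004, 0.001, -1.0]]
force: [-0.3, -0.6, 1.2]
opening: 0.263
```

```bash
python3 to.py .4945 -.3725 .12 -90
```

```text
t 18.9 pos [0.5376 0.0015 0.1182] theta -86.66 open 22.9 F [-0.3 -0.6  1.2] j [-11.8  32.1 100.3   0.   47.4  74.9]
turn [ 0.05 -0.21  3.34] then shift in target-tool units(25mm) [-1.72 14.96 -0.07]  in current tool [-2.59 14.83 -0.07]
```

Emit:
move_arm(moves=[{"hand": 50,"x": 0,"y": 0,"z": 0,"wx": 0,"wy": 0,"wz": 3.34},{"hand": 50,"x": -0.05,"y": 0.45,"z": 0,"wx": 0,"wy": 0,"wz": 0},{"hand": 50,"x": -0.11,"y": 0.95,"z": 0,"wx": 0,"wy": 0,"wz": 0},{"hand": 50,"x": -0.11,"y": 0.95,"z": 0,"wx": 0,"wy": 0,"wz": 0},{"hand": 50,"x": -0.11,"y": 0.95,"z": 0,"wx": 0,"wy": 0,"wz": 0},{"hand": 50,"x": -0.11,"y": 0.95,"z": 0,"wx": 0,"wy": 0,"wz": 0},{"hand": 50,"x": -0.11,"y": 0.95,"z": 0,"wx": 0,"wy": 0,"wz": 0},{"hand": 50,"x": -0.11,"y": 0.95,"z": 0,"wx": 0,"wy": 0,"wz": 0},{"hand": 50,"x": -0.11,"y": 0.95,"z": 0,"wx": 0,"wy": 0,"wz": 0},{"hand": 50,"x": -0.11,"y": 0.95,"z": 0,"wx": 0,"wy": 0,"wz": 0},{"hand": 50,"x": -0.11,"y": 0.95,"z": 0,"wx": 0,"wy": 0,"wz": 0},{"hand": 50,"x": -0.11,"y": 0.95,"z": 0,"wx": 0,"wy": 0,"wz": 0},{"hand": 50,"x": -0.11,"y": 0.95,"z": 0,"wx": 0,"wy": 0,"wz": 0},{"hand": 50,"x": -0.11,"y": 0.95,"z": 0,"wx": 0,"wy": 0,"wz": 0},{"hand": 50,"x": -0.11,"y": 0.95,"z": 0,"wx": 0,"wy": 0,"wz": 0},{"hand": 50,"x": -0.11,"y": 0.95,"z": 0,"wx": 0,"wy": 0,"wz": 0},{"hand": 50,"x": -0.11,"y": 0.95,"z": 0,"wx": 0,"wy": 0,"wz": 0},{"hand": 50,"x": 0,"y": 0.25,"z": 0,"wx": 0,"wy": 0,"wz": 0},{"hand": 50,"x": 0,"y": 0,"z": 0,"wx": 0,"wy": 0,"wz": 0},{"hand": 50,"x": 0,"y": 0,"z": 0,"wx": 0,"wy": 0,"wz": 0}])

```text
time_s: 20.9
position: [0.4935, -0.3709, 0.1151]
tcp_rot: [[1.0, 0.0, -0.001], [0.0, -1.0, 0.002], [-0.001, -0.002, -1.0]]
force: [-1.1, -0.5, 0.5]
opening: 0.573
```

```bash
python3 - <<'E'
from rig import vision
import cv2
c=vision.capture("scene"); cv2.imwrite("pics/s5.png",cv2.resize(c["image"][160:360,270:540,::-1],None,fx=2.9,fy=2.9,interpolation=cv2.INTER_CUBIC))
E
python3 to.py .4945 -.3725 .004 -90
```

```text
t 20.95 pos [ 0.4937 -0.3706  0.1152] theta -89.94 open 50.2 F [-1.   0.3 -0.1] j [-47.3  37.3  88.4   0.   54.4  42.7]
turn [-0.1   0.07  0.06] then shift in target-tool units(25mm) [0.03 0.08 4.45]  in current tool [0.04 0.08 4.45]
```

View pics/s5.png

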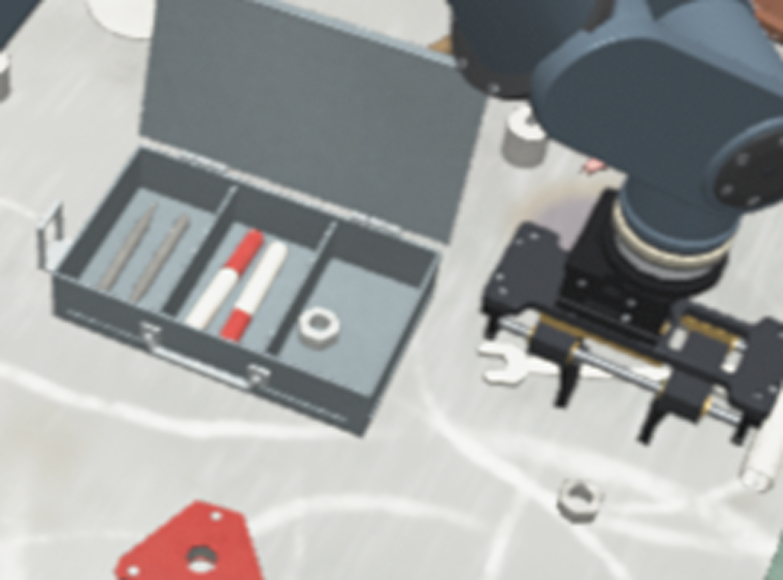

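Emit:
move_arm(moves=[{"hand": 50,"x": 0.03,"y": 0.06,"z": 0.5,"wx": 0,"wy": 0,"wz": 0},{"hand": 50,"x": 0,"y": 0,"z": 0.9,"wx": 0,"wy": 0,"wz": 0},{"hand": 50,"x": 0,"y": 0,"z": 0.9,"wx": 0,"wy": 0,"wz": 0},{"hand": 50,"x": 0,"y": 0,"z": 0.9,"wx": 0,"wy": 0,"wz": 0},{"hand": 50,"x": 0,"y": 0,"z": 0.8,"wx": 0,"wy": 0,"wz": 0},{"hand": 50,"x": 0,"y": 0,"z": 0.4,"wx": 0,"wy": 0,"wz": 0},{"hand": 50,"x": 0,"y": 0,"z": 0,"wx": 0,"wy": 0,"wz": 0},{"hand": 0,"x": 0,"y": 0,"z": 0,"wx": 0,"wy": 0,"wz": 0},{"hand": 0,"x": 0,"y": 0,"z": 0,"wx": 0,"wy": 0,"wz": 0},{"hand": 0,"x": 0,"y": 0,"z": 0,"wx": 0,"wy": 0,"wz": 0},{"hand": 0,"x": 0,"y": 0,"z": 0,"wx": 0,"wy": 0,"wz": 0},{"hand": 0,"x": 0,"y": 0,"z": 0,"wx": 0,"wy": 0,"wz": 0},{"hand": 0,"x": 0,"y": 0,"z": 0,"wx": 0,"wy": 0,"wz": 0},{"hand": 0,"x": 0,"y": 0,"z": 0,"wx": 0,"wy": 0,"wz": 0},{"hand": 0,"x": 0,"y": 0,"z": -0.2,"wx": 0,"wy": 0,"wz": 0},{"hand": 0,"x": 0,"y": 0,"z": -0.5,"wx": 0,"wy": 0,"wz": 0}])

```text
time_s: 22.55
position: [0.4939, -0.3726, 0.0223]
tcp_rot: [[1.0, 0.0, -0.002], [0.0, -1.0, 0.002], [-0.002, -0.002, -1.0]]
force: [0.4, -0.5, -1.2]
opening: 0.339
```

```bash
python3 to.py .506 -.165 .12 -86.7
```

```text
t 22.55 pos [ 0.4939 -0.3726  0.0223] theta -90.0 open 29.5 F [ 0.4 -0.5 -1.2] j [-47.4  45.3  90.4  -0.   44.5  42.6]
turn [-0.14  0.13 -3.3 ] then shift in target-tool units(25mm) [ 0.96 -8.26 -3.91]  in current tool [ 0.48 -8.32 -3.89]
```

Emit:
move_arm(moves=[{"hand": 0,"x": 0,"y": 0,"z": -0.6,"wx": 0,"wy": 0,"wz": 0},{"hand": 0,"x": 0,"y": 0,"z": -0.9,"wx": 0,"wy": 0,"wz": 0},{"hand": 0,"x": 0,"y": 0,"z": -0.9,"wx": 0,"wy": 0,"wz": 0},{"hand": 0,"x": 0,"y": 0,"z": -0.9,"wx": 0,"wy": 0,"wz": 0},{"hand": 0,"x": 0,"y": 0,"z": -0.6,"wx": 0,"wy": 0,"wz": -3.3},{"hand": 0,"x": 0.06,"y": -0.5,"z": 0,"wx": 0,"wy": 0,"wz": 0},{"hand": 0,"x": 0.11,"y": -0.9,"z": 0,"wx": 0,"wy": 0,"wz": 0},{"hand": 0,"x": 0.11,"y": -0.9,"z": 0,"wx": 0,"wy": 0,"wz": 0},{"hand": 0,"x": 0.11,"y": -0.9,"z": 0,"wx": 0,"wy": 0,"wz": 0},{"hand": 0,"x": 0.11,"y": -0.9,"z": 0,"wx": 0,"wy": 0,"wz": 0},{"hand": 0,"x": 0.11,"y": -0.9,"z": 0,"wx": 0,"wy": 0,"wz": 0},{"hand": 0,"x": 0.11,"y": -0.9,"z": 0,"wx": 0,"wy": 0,"wz": 0},{"hand": 0,"x": 0.11,"y": -0.9,"z": 0,"wx": 0,"wy": 0,"wz": 0},{"hand": 0,"x": 0.11,"y": -0.9,"z": 0,"wx": 0,"wy": 0,"wz": 0},{"hand": 0,"x": 0.04,"y": -0.55,"z": 0,"wx": 0,"wy": 0,"wz": 0},{"hand": 0,"x": 0,"y": 0,"z": 0,"wx": 0,"wy": 0,"wz": 0},{"hand": 0,"x": 0,"y": 0,"z": 0,"wx": 0,"wy": 0,"wz": 0}])

```text
time_s: 24.25
position: [0.5076, -0.1661, 0.1205]
tcp_rot: [[0.998, 0.058, 0.0], [0.058, -0.998, -0.001], [0.0, 0.001, -1.0]]
force: [-0.7, -0.1, -0.8]
opening: 0.331
```

```bash
python3 to.py .506 -.165 .012 -86.7
```

```text
t 24.25 pos [ 0.5076 -0.1661  0.1205] theta -86.65 open 28.8 F [-0.7 -0.1 -0.8] j [-30.1  31.8 100.6  -0.   47.6  56.6]
turn [ 0.03 -0.01  0.05] then shift in target-tool units(25mm) [-0.06 -0.05  4.34]  in current tool [-0.06 -0.05  4.34]
```

Emit:
move_arm(moves=[{"hand": 0,"x": -0.06,"y": -0.05,"z": 0.5,"wx": 0,"wy": 0,"wz": 0},{"hand": 0,"x": 0,"y": 0,"z": 0.9,"wx": 0,"wy": 0,"wz": 0},{"hand": 0,"x": 0,"y": 0,"z": 0.9,"wx": 0,"wy": 0,"wz": 0},{"hand": 0,"x": 0,"y": 0,"z": 0.9,"wx": 0,"wy": 0,"wz": 0},{"hand": 0,"x": 0,"y": 0,"z": 0.7,"wx": 0,"wy": 0,"wz": 0},{"hand": 0,"x": 0,"y": 0,"z": 0.4,"wx": 0,"wy": 0,"wz": 0},{"hand": 0,"x": 0,"y": 0,"z": 0,"wx": 0,"wy": 0,"wz": 0},{"hand": 42,"x": 0,"y": 0,"z": 0,"wx": 0,"wy": 0,"wz": 0},{"hand": 42,"x": 0,"y": 0,"z": 0,"wx": 0,"wy": 0,"wz": 0},{"hand": 42,"x": 0,"y": 0,"z": 0,"wx": 0,"wy": 0,"wz": 0},{"hand": 42,"x": 0,"y": 0,"z": 0,"wx": 0,"wy": 0,"wz": 0},{"hand": 42,"x": 0,"y": 0,"z": -0.4,"wx": 0,"wy": 0,"wz": 0},{"hand": 42,"x": 0,"y": 0,"z": -0.9,"wx": 0,"wy": 0,"wz": 0},{"hand": 42,"x": 0,"y": 0,"z": -0.9,"wx": 0,"wy": 0,"wz": 0},{"hand": 42,"x": 0,"y": 0,"z": -0.9,"wx": 0,"wy": 0,"wz": 0},{"hand": 0,"x": 0,"y": 0,"z": -0.9,"wx": 0,"wy": 0,"wz": 0},{"hand": 0,"x": 0,"y": 0,"z": -0.9,"wx": 0,"wy": 0,"wz": 0},{"hand": 0,"x": 0,"y": 0,"z": -0.9,"wx": 0,"wy": 0,"wz": 0},{"hand": 0,"x": 0,"y": 0,"z": -0.9,"wx": 0,"wy": 0,"wz": 0},{"hand": 0,"x": 0,"y": 0,"z": -0.9,"wx": 0,"wy": 0,"wz": 0}])

```text
time_s: 26.25
position: [0.5056, -0.1648, 0.2049]
tcp_rot: [[0.998, 0.058, 0.001], [0.058, -0.998, -0.0], [0.001, 0.0, -1.0]]
force: [0.2, -0.6, 1.1]
opening: 0.117
```

```bash
python3 - <<'E'
from rig import vision
import cv2,numpy as np
c=vision.capture("scene"); np.savez("s6.npz",**c);cv2.imwrite("pics/s6.png",cv2.resize(c["image"][100:320,250:500,::-1],None,fx=2.7,fy=2.7,interpolation=cv2.INTER_CUBIC))
E
python3 to.py .72 -.14 .30 -86.7
```

```text
t 26.3 pos [ 0.5078 -0.166   0.2085] theta -86.68 open 6.1 F [ 0.5 -0.7  1.5] j [-30.1  24.1  96.3   0.   59.1  56.6]
turn [ 0.26 -0.39  0.02] then shift in target-tool units(25mm) [ 8.53 -0.55 -3.66]  in current tool [ 8.56 -0.53 -3.6 ]
```

View pics/s6.png

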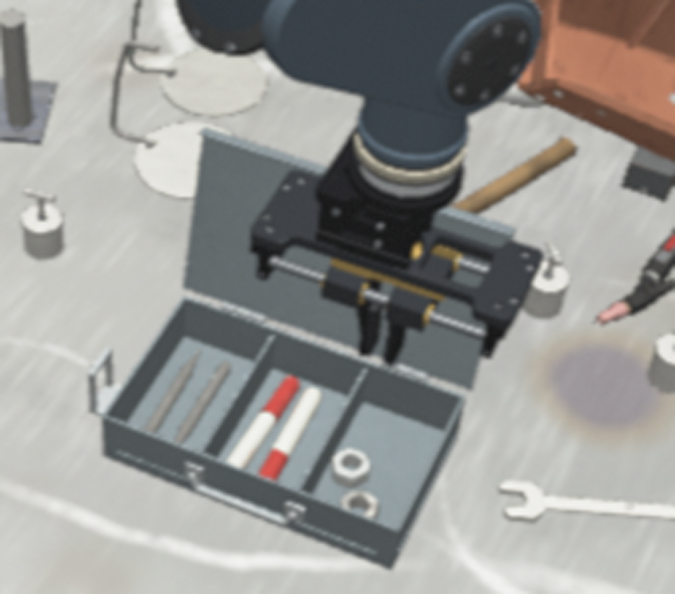

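Emit:
move_arm(moves=[{"hand": 0,"x": 0,"y": 0,"z": -0.9,"wx": 0,"wy": 0,"wz": 0},{"hand": 0,"x": 0,"y": 0,"z": -0.9,"wx": 0,"wy": 0,"wz": 0},{"hand": 0,"x": 0,"y": 0,"z": -0.9,"wx": 0,"wy": 0,"wz": 0},{"hand": 0,"x": 0,"y": 0,"z": -0.8,"wx": 0,"wy": 0,"wz": 0},{"hand": 0,"x": 0.5,"y": 0,"z": 0,"wx": 0,"wy": 0,"wz": 0},{"hand": 0,"x": 0.9,"y": 0,"z": 0,"wx": 0,"wy": 0,"wz": 0},{"hand": 0,"x": 0.9,"y": 0,"z": 0,"wx": 0,"wy": 0,"wz": 0},{"hand": 0,"x": 0.9,"y": 0,"z": 0,"wx": 0,"wy": 0,"wz": 0},{"hand": 0,"x": 0.9,"y": 0,"z": 0,"wx": 0,"wy": 0,"wz": 0},{"hand": 0,"x": 0.9,"y": -0.1,"z": 0,"wx": 0,"wy": 0,"wz": 0},{"hand": 0,"x": 0.9,"y": -0.1,"z": 0,"wx": 0,"wy": 0,"wz": 0},{"hand": 0,"x": 0.9,"y": -0.1,"z": 0,"wx": 0,"wy": 0,"wz": 0},{"hand": 0,"x": 0.9,"y": -0.1,"z": 0,"wx": 0,"wy": 0,"wz": 0},{"hand": 0,"x": 0.8,"y": -0.1,"z": 0,"wx": 0,"wy": 0,"wz": 0},{"hand": 0,"x": 0.1,"y": 0,"z": 0,"wx": 0,"wy": 0,"wz": 0},{"hand": 0,"x": 0,"y": 0,"z": 0,"wx": 0,"wy": 0,"wz": 0}])

```text
time_s: 27.9
position: [0.7196, -0.1397, 0.2888]
tcp_rot: [[0.998, 0.058, -0.003], [0.058, -0.998, 0.001], [-0.002, -0.001, -1.0]]
force: [0.5, -0.6, -1.1]
opening: 0.005
```

```bash
python3 - <<'E'
from rig import vision
import cv2,numpy as np
c=vision.capture("scene"); np.savez("s7.npz",**c);cv2.imwrite("pics/s7.png",cv2.resize(c["image"][60:280,250:500,::-1],None,fx=2.7,fy=2.7,interpolation=cv2.INTER_CUBIC))
E
python3 to.py .72 -.14 .175 -86.7
```

```text
t 27.95 pos [ 0.7191 -0.1399  0.2892] theta -86.68 open 0.1 F [ 0.8 -0.3  0.4] j [-19.7  36.2  59.8  -0.   84.2  67. ]
turn [-0.04  0.14  0.02] then shift in target-tool units(25mm) [0.04 0.   4.57]  in current tool [0.05 0.01 4.57]
```

View pics/s7.png

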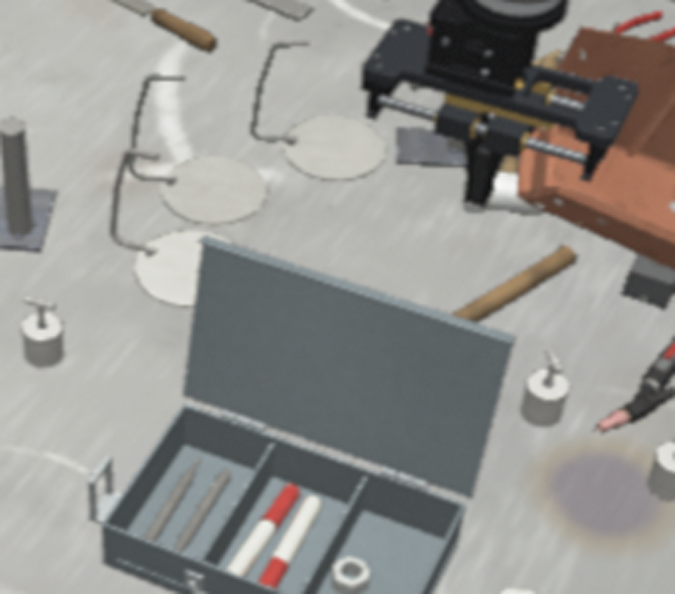

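Emit:
move_arm(moves=[{"hand": 0,"x": 0,"y": 0,"z": 0.5,"wx": 0,"wy": 0,"wz": 0},{"hand": 0,"x": 0,"y": 0,"z": 0.9,"wx": 0,"wy": 0,"wz": 0},{"hand": 0,"x": 0,"y": 0,"z": 0.9,"wx": 0,"wy": 0,"wz": 0},{"hand": 0,"x": 0,"y": 0,"z": 0.9,"wx": 0,"wy": 0,"wz": 0},{"hand": 0,"x": 0,"y": 0,"z": 0.9,"wx": 0,"wy": 0,"wz": 0},{"hand": 0,"x": 0,"y": 0,"z": 0.5,"wx": 0,"wy": 0,"wz": 0},{"hand": 0,"x": -0.3,"y": 0,"z": 0,"wx": 0,"wy": 0,"wz": 0},{"hand": 0,"x": -0.4,"y": 0,"z": 0,"wx": 0,"wy": 0,"wz": 0},{"hand": 0,"x": -0.4,"y": 0,"z": 0,"wx": 0,"wy": 0,"wz": 0},{"hand": 0,"x": -0.4,"y": 0,"z": 0,"wx": 0,"wy": 0,"wz": 0},{"hand": 0,"x": -0.4,"y": 0,"z": 0,"wx": 0,"wy": 0,"wz": 0},{"hand": 0,"x": -0.4,"y": 0,"z": 0,"wx": 0,"wy": 0,"wz": 0},{"hand": 0,"x": -0.4,"y": 0,"z": 0,"wx": 0,"wy": 0,"wz": 0},{"hand": 0,"x": 0,"y": 0,"z": 0,"wx": 0,"wy": 0,"wz": 0}])

```text
time_s: 29.35
position: [0.6506, -0.1441, 0.1758]
tcp_rot: [[0.998, 0.057, -0.002], [0.057, -0.998, 0.0], [-0.002, -0.0, -1.0]]
force: [0.4, 0.4, -0.2]
opening: 0.002
```

```bash
python3 - <<'E'
from rig import vision
import cv2,numpy as np
c=vision.capture("scene"); np.savez("s8.npz",**c);cv2.imwrite("pics/s8.png",cv2.resize(c["image"][60:280,250:500,::-1],None,fx=2.7,fy=2.7,interpolation=cv2.INTER_CUBIC))
E
python3 to.py .537 -.15 .175 -86.7
```

```text
t 29.4 pos [ 0.6511 -0.144   0.1755] theta -86.72 open 0.6 F [0.8 0.1 0.1] j [-22.   36.4  78.1  -0.   65.6  64.7]
turn [-0.03  0.11 -0.02] then shift in target-tool units(25mm) [-4.57 -0.02  0.02]  in current tool [-4.57 -0.02  0.03]
```

View pics/s8.png

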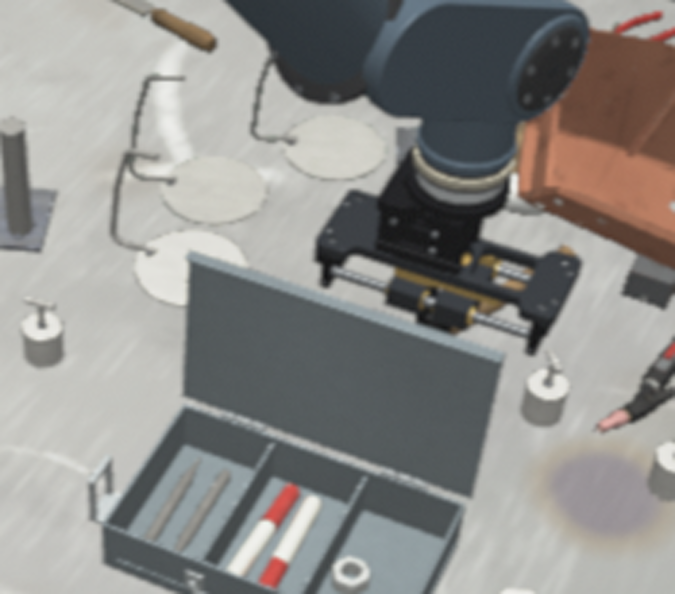

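Emit:
move_arm(moves=[{"hand": 0,"x": -0.3,"y": 0,"z": 0,"wx": 0,"wy": 0,"wz": 0},{"hand": 0,"x": -0.4,"y": 0,"z": 0,"wx": 0,"wy": 0,"wz": 0},{"hand": 0,"x": -0.4,"y": 0,"z": 0,"wx": 0,"wy": 0,"wz": 0},{"hand": 0,"x": -0.4,"y": 0,"z": 0,"wx": 0,"wy": 0,"wz": 0},{"hand": 0,"x": -0.4,"y": 0,"z": 0,"wx": 0,"wy": 0,"wz": 0},{"hand": 0,"x": -0.4,"y": 0,"z": 0,"wx": 0,"wy": 0,"wz": 0},{"hand": 0,"x": -0.4,"y": 0,"z": 0,"wx": 0,"wy": 0,"wz": 0},{"hand": 0,"x": -0.4,"y": 0,"z": 0,"wx": 0,"wy": 0,"wz": 0},{"hand": 0,"x": -0.4,"y": 0,"z": 0,"wx": 0,"wy": 0,"wz": 0},{"hand": 0,"x": -0.4,"y": 0,"z": 0,"wx": 0,"wy": 0,"wz": 0},{"hand": 0,"x": -0.4,"y": 0,"z": 0,"wx": 0,"wy": 0,"wz": 0},{"hand": 0,"x": -0.3,"y": 0,"z": 0,"wx": 0,"wy": 0,"wz": 0},{"hand": 0,"x": 0,"y": 0,"z": 0,"wx": 0,"wy": 0,"wz": 0},{"hand": 0,"x": 0,"y": 0,"z": 0,"wx": 0,"wy": 0,"wz": 0},{"hand": 0,"x": 0,"y": 0,"z": 0,"wx": 0,"wy": 0,"wz": 0},{"hand": 0,"x": 0,"y": 0,"z": 0,"wx": 0,"wy": 0,"wz": 0},{"hand": 0,"x": 0,"y": 0,"z": 0,"wx": 0,"wy": 0,"wz": 0},{"hand": 0,"x": 0,"y": 0,"z": 0,"wx": 0,"wy": 0,"wz": 0}])

```text
time_s: 31.2
position: [0.5378, -0.1507, 0.1755]
tcp_rot: [[0.998, 0.058, -0.0], [0.058, -0.998, 0.0], [-0.0, -0.0, -1.0]]
force: [-0.3, 0.2, 0.4]
opening: 0.004
```

```bash
python3 - <<'E'
from rig import vision
import cv2,numpy as np
c=vision.capture("scene"); np.savez("s9.npz",**c);cv2.imwrite("pics/s9.png",cv2.resize(c["image"][100:320,250:500,::-1],None,fx=2.7,fy=2.7,interpolation=cv2.INTER_CUBIC))
E
python3 to.py .537 -.15 .175 -86.7
```

```text
t 31.25 pos [ 0.5377 -0.1507  0.1755] theta -86.69 open 0.3 F [-0.1  1.  -0.3] j [-27.1  28.6  94.5  -0.   56.9  59.6]
turn [0.   0.   0.01] then shift in target-tool units(25mm) [-0.03 -0.03  0.02]  in current tool [-0.03 -0.03  0.02]
```

View pics/s9.png

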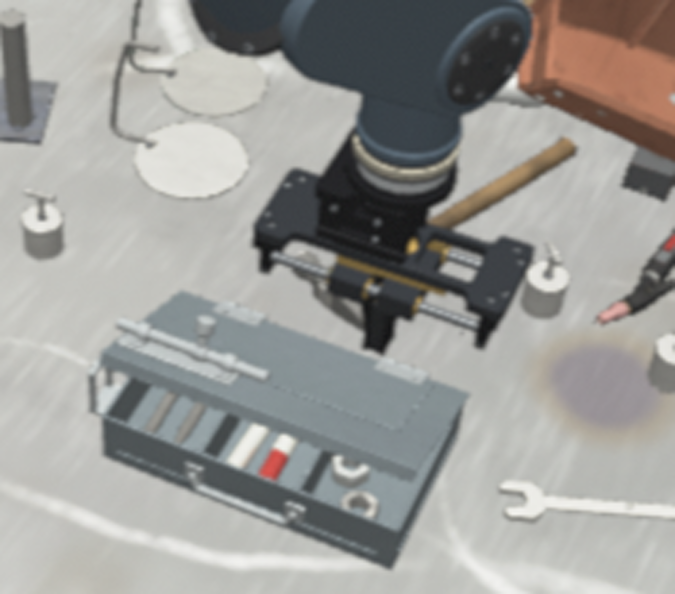

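```bash
python3 to.py .497 -.0785 .15 -86.7
```

```text
t 31.25 pos [ 0.5377 -0.1507  0.1755] theta -86.69 open 0.3 F [-0.1  1.  -0.3] j [-27.1  28.6  94.5  -0.   56.9  59.6]
turn [0.   0.   0.01] then shift in target-tool units(25mm) [-1.46 -2.98  1.02]  in current tool [-1.46 -2.98  1.02]
```

Emit:
move_arm(moves=[{"hand": 0,"x": -0.2,"y": -0.4,"z": 0,"wx": 0,"wy": 0,"wz": 0},{"hand": 0,"x": -0.3,"y": -0.5,"z": 0,"wx": 0,"wy": 0,"wz": 0},{"hand": 0,"x": -0.3,"y": -0.5,"z": 0,"wx": 0,"wy": 0,"wz": 0},{"hand": 0,"x": -0.3,"y": -0.5,"z": 0,"wx": 0,"wy": 0,"wz": 0},{"hand": 0,"x": -0.35,"y": -0.5,"z": 0,"wx": 0,"wy": 0,"wz": 0},{"hand": 0,"x": 0,"y": -0.4,"z": 0,"wx": 0,"wy": 0,"wz": 0},{"hand": 0,"x": 0,"y": 0,"z": 0,"wx": 0,"wy": 0,"wz": 0},{"hand": 0,"x": 0,"y": 0,"z": 0,"wx": 0,"wy": 0,"wz": 0},{"hand": 0,"x": 0,"y": 0,"z": 0,"wx": 0,"wy": 0,"wz": 0},{"hand": 0,"x": 0,"y": 0,"z": 0,"wx": 0,"wy": 0,"wz": 0}])

```text
time_s: 32.25
position: [0.4979, -0.0835, 0.1755]
tcp_rot: [[0.998, 0.057, 0.0], [0.057, -0.998, -0.0], [0.0, 0.0, -1.0]]
force: [0.4, -0.9, 0.6]
opening: 0.006
```

```bash
python3 - <<'E'
from rig import vision
import cv2,numpy as np
c=vision.capture("scene"); np.savez("s10.npz",**c);cv2.imwrite("pics/s10.png",cv2.resize(c["image"][150:310,270:450,::-1],None,fx=3.6,fy=3.6,interpolation=cv2.INTER_CUBIC))
c=vision.capture("top"); np.savez("t10.npz",**c);cv2.imwrite("pics/t10.png",cv2.resize(c["image"][170:290,250:400,::-1],None,fx=5,fy=5,interpolation=cv2.INTER_CUBIC))
E
python3 to.py .497 -.0785 .082 -86.7
```

```text
t 32.35 pos [ 0.4976 -0.0834  0.1755] theta -86.73 open 0.7 F [-0.1 -0.5 -0.1] j [-22.2  24.9 102.   -0.   53.1  64.5]
turn [ 0.01 -0.01 -0.03] then shift in target-tool units(25mm) [-0.01 -0.2   3.74]  in current tool [-0.01 -0.2   3.74]
```

View pics/s10.png

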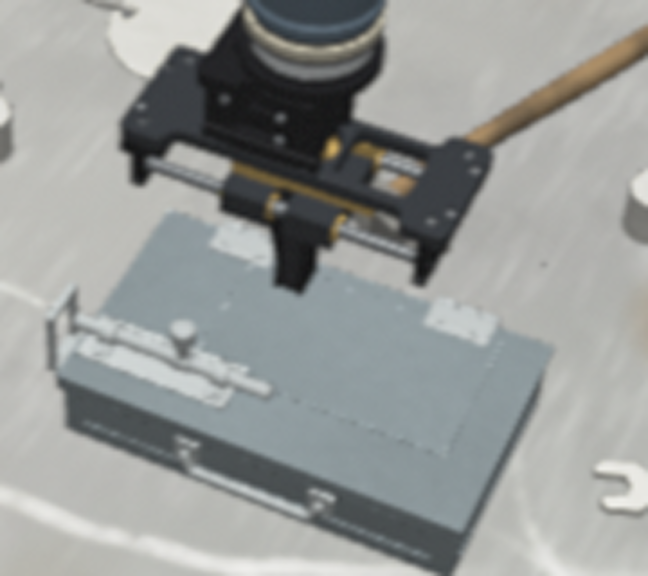

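View pics/t10.png

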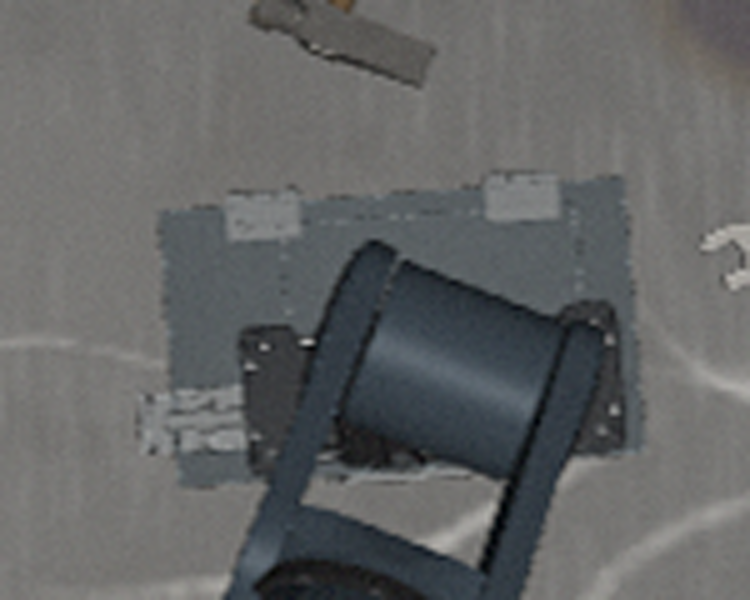

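Run:
```python
from h import *
s=load("s10.npz")
f=lambda x,y:(270+(x+.5)/3.6-.5,150+(y+.5)/3.6-.5)
for x,y in((183,327),(183,324)):
    print(onplane(s,*f(x,y),.099),depthpt(s,*f(x,y)))
print(onplane(s,*f(268,389),.07), onplane(s,*f(78,322),.07)) # rod ends
```

```text
[ 0.49417304 -0.01307753  0.099     ] [ 0.49553177 -0.01233518  0.09722434]
[ 0.49628134 -0.0118941   0.099     ] [ 0.49671769 -0.01165568  0.09843131]
[ 0.49840662 -0.07042905  0.07      ] [0.48734746 0.05803833 0.07      ]
```

Emit:
move_arm(moves=[{"hand": 0,"x": 0,"y": 0,"z": 0.4,"wx": 0,"wy": 0,"wz": 0},{"hand": 0,"x": 0,"y": 0,"z": 0.8,"wx": 0,"wy": 0,"wz": 0},{"hand": 0,"x": 0,"y": 0,"z": 0.8,"wx": 0,"wy": 0,"wz": 0},{"hand": 0,"x": 0,"y": 0,"z": 0.8,"wx": 0,"wy": 0,"wz": 0},{"hand": 0,"x": 0,"y": 0,"z": 0.6,"wx": 0,"wy": 0,"wz": 0},{"hand": 0,"x": 0,"y": 0,"z": 0.3,"wx": 0,"wy": 0,"wz": 0},{"hand": 0,"x": 0,"y": 0,"z": 0,"wx": 0,"wy": 0,"wz": 0},{"hand": 0,"x": 0,"y": -0.2,"z": 0,"wx": 0,"wy": 0,"wz": 0},{"hand": 0,"x": 0,"y": -0.4,"z": 0,"wx": 0,"wy": 0,"wz": 0},{"hand": 0,"x": 0,"y": -0.4,"z": 0,"wx": 0,"wy": 0,"wz": 0},{"hand": 0,"x": 0,"y": -0.4,"z": 0,"wx": 0,"wy": 0,"wz": 0},{"hand": 0,"x": 0,"y": 0,"z": 0,"wx": 0,"wy": 0,"wz": 0},{"hand": 0,"x": 0,"y": 0,"z": 0,"wx": 0,"wy": 0,"wz": 0}])

```text
time_s: 33.65
position: [0.4955, -0.0475, 0.0833]
tcp_rot: [[0.998, 0.059, 0.001], [0.059, -0.998, -0.0], [0.001, 0.0, -1.0]]
force: [0.1, 0.7, 0.5]
opening: 0.006
```

```bash
python3 - <<'E'
from rig import vision
import cv2,numpy as np
c=vision.capture("scene"); np.savez("s11.npz",**c);cv2.imwrite("pics/s11.png",cv2.resize(c["image"][170:310,270:400,::-1],None,fx=4.2,fy=4.2,interpolation=cv2.INTER_CUBIC))
E
python3 to.py .494 -.0095 .082 -86.7
```

```text
t 33.7 pos [ 0.4956 -0.0478  0.0833] theta -86.65 open 0.7 F [ 1.2 -0.7  0.4] j [-18.4  33.6 107.1  -0.   39.3  68.3]
turn [ 0.02 -0.04  0.05] then shift in target-tool units(25mm) [ 0.02 -1.53  0.05]  in current tool [ 0.02 -1.53  0.05]
```

View pics/s11.png

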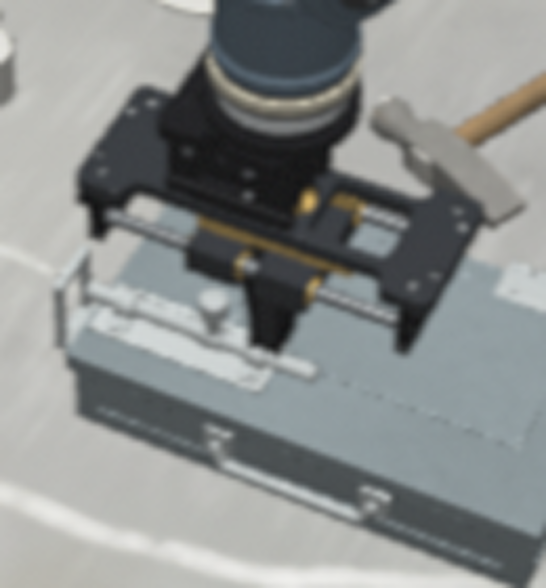

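Emit:
move_arm(moves=[{"hand": 0,"x": 0,"y": -0.15,"z": 0,"wx": 0,"wy": 0,"wz": 0},{"hand": 0,"x": 0,"y": -0.2,"z": 0,"wx": 0,"wy": 0,"wz": 0},{"hand": 0,"x": 0,"y": -0.2,"z": 0,"wx": 0,"wy": 0,"wz": 0},{"hand": 0,"x": 0,"y": -0.2,"z": 0,"wx": 0,"wy": 0,"wz": 0},{"hand": 0,"x": 0,"y": -0.2,"z": 0,"wx": 0,"wy": 0,"wz": 0},{"hand": 0,"x": 0,"y": 0,"z": 0,"wx": 0,"wy": 0,"wz": 0}])

```text
time_s: 34.3
position: [0.4939, -0.0237, 0.083]
tcp_rot: [[0.998, 0.058, -0.0], [0.058, -0.998, -0.0], [-0.0, -0.0, -1.0]]
force: [-0.2, -0.2, -0.6]
opening: 0.005
```

```bash
python3 to.py .494 -.0095 .082 -86.7
```

```text
t 34.3 pos [ 0.4939 -0.0237  0.083 ] theta -86.65 open 0.4 F [-0.2 -0.2 -0.6] j [-15.7  33.5 107.6  -0.   39.   70.9]
turn [-0.    0.01  0.05] then shift in target-tool units(25mm) [ 0.04 -0.57  0.04]  in current tool [ 0.04 -0.57  0.04]
```

Emit:
move_arm(moves=[{"hand": 0,"x": 0,"y": -0.15,"z": 0,"wx": 0,"wy": 0,"wz": 0},{"hand": 0,"x": 0,"y": -0.15,"z": 0,"wx": 0,"wy": 0,"wz": 0},{"hand": 0,"x": 0,"y": -0.1,"z": 0,"wx": 0,"wy": 0,"wz": 0},{"hand": 0,"x": 0,"y": 0,"z": 0,"wx": 0,"wy": 0,"wz": 0}])

```text
time_s: 34.7
position: [0.4933, -0.0139, 0.083]
tcp_rot: [[0.998, 0.058, -0.0], [0.058, -0.998, 0.0], [-0.0, -0.0, -1.0]]
force: [-0.7, -2.3, -0.3]
opening: 0.004
```

```bash
python3 - <<'E'
from rig import vision
import cv2,numpy as np
c=vision.capture("scene"); np.savez("s12.npz",**c);cv2.imwrite("pics/s12.png",cv2.resize(c["image"][170:310,270:400,::-1],None,fx=4.2,fy=4.2,interpolation=cv2.INTER_CUBIC))
E
python3 to.py .494 -.0095 .082 -86.7
```

```text
t 34.75 pos [ 0.4933 -0.0139  0.083 ] theta -86.7 open 0.5 F [-0.1 -0.5 -0.9] j [-14.6  33.4 107.7   0.   38.9  72. ]
turn [-0.03  0.01 -0.  ] then shift in target-tool units(25mm) [ 0.04 -0.18  0.04]  in current tool [ 0.04 -0.18  0.04]
```

View pics/s12.png

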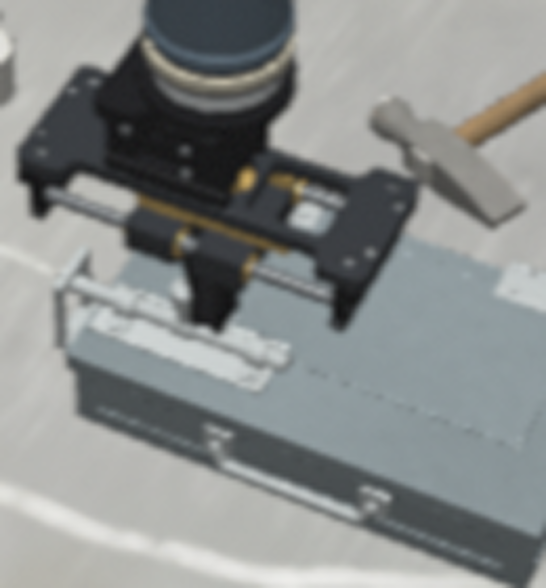

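Emit:
move_arm(moves=[{"hand": 0,"x": 0,"y": -0.1,"z": 0,"wx": 0,"wy": 0,"wz": 0},{"hand": 0,"x": 0,"y": -0.1,"z": 0,"wx": 0,"wy": 0,"wz": 0},{"hand": 0,"x": 0,"y": -0.1,"z": 0,"wx": 0,"wy": 0,"wz": 0},{"hand": 0,"x": 0,"y": 0,"z": 0,"wx": 0,"wy": 0,"wz": 0}])

```text
time_s: 35.15
position: [0.4929, -0.0064, 0.083]
tcp_rot: [[0.998, 0.058, -0.0], [0.058, -0.998, 0.0], [-0.0, -0.0, -1.0]]
force: [0.4, -0.8, 0.0]
opening: 0.005
```

Emit:
move_arm(moves=[{"hand": 0,"x": 0,"y": -0.06,"z": 0,"wx": 0,"wy": 0,"wz": 0},{"hand": 0,"x": 0,"y": 0,"z": 0,"wx": 0,"wy": 0,"wz": 0}])

```text
time_s: 35.35
position: [0.4928, -0.0051, 0.083]
tcp_rot: [[0.998, 0.058, -0.0], [0.058, -0.998, 0.0], [-0.0, -0.0, -1.0]]
force: [-0.5, -1.3, 0.1]
opening: 0.007
```

Emit:
move_arm(moves=[{"hand": 0,"x": 0,"y": -0.08,"z": 0,"wx": 0,"wy": 0,"wz": 0},{"hand": 0,"x": 0,"y": -0.08,"z": 0,"wx": 0,"wy": 0,"wz": 0},{"hand": 0,"x": 0,"y": 0,"z": 0,"wx": 0,"wy": 0,"wz": 0}])

```text
time_s: 35.65
position: [0.4928, -0.0026, 0.0831]
tcp_rot: [[0.998, 0.06, 0.0], [0.06, -0.998, -0.003], [-0.0, 0.003, -1.0]]
force: [-1.2, -7.4, -0.7]
opening: 0.003
```

```bash
python3 - <<'E'
from rig import vision
import cv2,numpy as np
c=vision.capture("scene"); np.savez("s13.npz",**c);cv2.imwrite("pics/s13.png",cv2.resize(c["image"][170:310,270:400,::-1],None,fx=4.2,fy=4.2,interpolation=cv2.INTER_CUBIC))
from h import *
f=lambda x,y:(270+(x+.5)/4.2-.5,170+(y+.5)/4.2-.5)
E
python3 to.py .494 -.0095 .082 -86.7
```

```text
t 35.7 pos [ 0.4927 -0.0026  0.0831] theta -86.6 open 0.3 F [-1.5 -8.6 -1. ] j [-13.2  33.4 107.8  -0.2  38.8  73.5]
turn [0.14 0.01 0.1 ] then shift in target-tool units(25mm) [0.03 0.28 0.04]  in current tool [0.03 0.28 0.04]
```

View pics/s13.png

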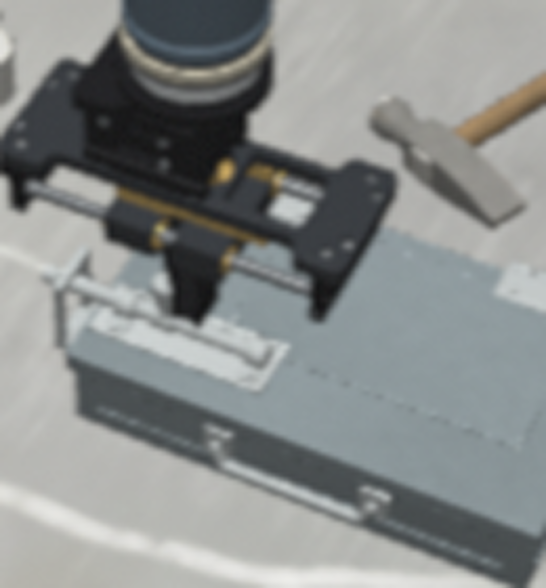

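Emit:
move_arm(moves=[{"hand": 0,"x": 0,"y": -0.05,"z": 0,"wx": 0,"wy": 0,"wz": 0},{"hand": 0,"x": 0,"y": 0,"z": 0,"wx": 0,"wy": 0,"wz": 0}])

```text
time_s: 35.9
position: [0.4928, -0.0024, 0.0831]
tcp_rot: [[0.998, 0.06, 0.0], [0.06, -0.998, -0.004], [-0.0, 0.004, -1.0]]
force: [-2.1, -11.8, -0.8]
opening: 0.005
```

At the stop: the force rises with no motion. Now backing off and lifting clear.

Emit:
move_arm(moves=[{"hand": 0,"x": 0,"y": 0.3,"z": 0,"wx": 0,"wy": 0,"wz": 0},{"hand": 0,"x": 0,"y": 0.4,"z": 0,"wx": 0,"wy": 0,"wz": 0},{"hand": 0,"x": 0,"y": 0,"z": -0.5,"wx": 0,"wy": 0,"wz": 0},{"hand": 0,"x": 0,"y": 0,"z": -0.9,"wx": 0,"wy": 0,"wz": 0},{"hand": 0,"x": 0,"y": 0,"z": -0.9,"wx": 0,"wy": 0,"wz": 0},{"hand": 0,"x": 0,"y": 0,"z": -0.9,"wx": 0,"wy": 0,"wz": 0},{"hand": 0,"x": 0,"y": 0,"z": -0.9,"wx": 0,"wy": 0,"wz": 0},{"hand": 0,"x": 0,"y": 0.9,"z": -0.5,"wx": 0,"wy": 0,"wz": 0},{"hand": 0,"x": 0,"y": 0.9,"z": -0.5,"wx": 0,"wy": 0,"wz": 0},{"hand": 0,"x": 0,"y": 0.9,"z": 0,"wx": 0,"wy": 0,"wz": 0},{"hand": 0,"x": 0,"y": 0.9,"z": 0,"wx": 0,"wy": 0,"wz": 0},{"hand": 0,"x": 0,"y": 0,"z": 0,"wx": 0,"wy": 0,"wz": 0}])

```text
time_s: 37.1
position: [0.4997, -0.1098, 0.2109]
tcp_rot: [[0.999, 0.054, 0.002], [0.054, -0.999, -0.001], [0.002, 0.001, -1.0]]
force: [-0.7, -0.1, -0.2]
opening: 0.005
```

```bash
python3 - <<'E'
from rig import vision
import cv2,numpy as np
c=vision.capture("scene"); np.savez("s14.npz",**c);cv2.imwrite("pics/s14.png",cv2.resize(c["image"][170:310,270:450,::-1],None,fx=4.2,fy=4.2,interpolation=cv2.INTER_CUBIC))
from h import *
a=load("s10.npz")
E
python3 to.py .494 -.0095 .082 -86.7
```

```text
t 37.15 pos [ 0.499  -0.1083  0.2106] theta -86.85 open 0.7 F [ 0.   0.6 -0.2] j [-24.8  22.4  99.1   0.1  58.5  62. ]
turn [-0.04 -0.04 -0.15] then shift in target-tool units(25mm) [ 0.03 -3.96  5.14]  in current tool [ 0.01 -3.95  5.15]
```

View pics/s14.png

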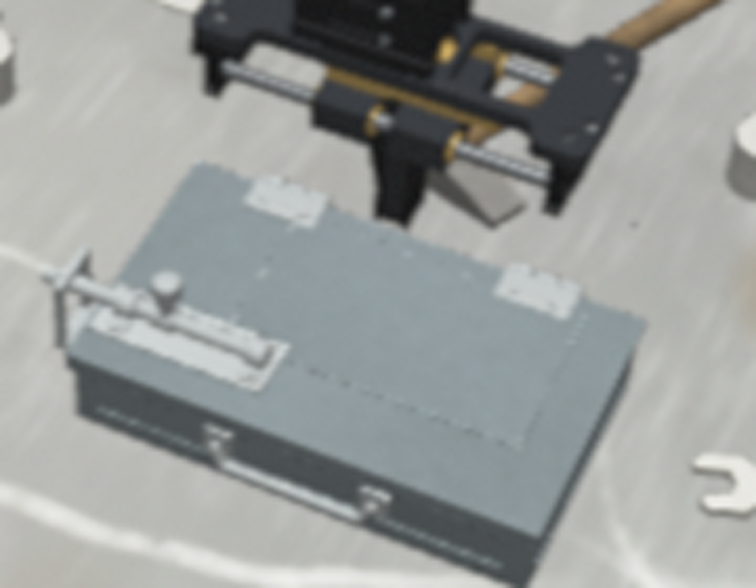

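Run:
```python
from h import *
s=load("s14.npz")
f=lambda x,y:(270+(x+.5)/4.2-.5,170+(y+.5)/4.2-.5)
print(onplane(s,*f(167,281),.099))
from rig import order
print(order.hand_in())
```

```text
[0.49209543 0.01369318 0.099     ]
the job is handed in; nothing more can be done
None
```

The job is handed in at about 37 s, and my last checks agree that it is complete; the hand-in itself gave no verdict.

- **Pieces:** The punch went into the left compartment, the marker into the middle and the nut into the right, each beside the piece of its kind already there. A picture taken before closing the lid showed all three in place.
- **Lid and bolt:** I pushed the lid over from behind on its right half, and it sank shut by itself. I pushed the bolt to its stop: the push force rose to about 12 N while the tool stood still. The last picture shows the rod through the keeper and the lid flat. I measured the knob 27 mm further along than before the push; it had started about 3 mm in. That makes about 30 mm of travel, fully home.
- **Bystanders and arm:** The arm was raised and clear at hand-in. Nothing was seen to touch the wrench or plug, and in the pictures they had not moved; I did not measure their positions. No check failed. The two cameras differed by 2 to 4 mm on some points, which did not matter.

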